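# Weigh the flour caddy on the hanging hook scale

## Task

Weigh the yellow flour caddy: carry it by one side of its handle to the hanging scale, hook the bend in the middle of the handle onto the hook, and ease the weight over so gently that the hook neither drops nor springs up when you let go, nor is ever dragged past the scale's 1 kg or shoved hard. Leave it hanging, untouched, until it and the needle have stood still for a full second, then take it again and lift it off without letting the hook snap back. Set it down gently and upright in the middle of the wooden board, lengthwise along it, and leave the scale empty and the other things on the counter where they are.

Things in the scene. Friction and masses are not known exactly. Their poses are not given: they have to be found in the camera images.
- scale: fixed hanging dial scale on a gallows stand, yaw within 0.25 rad. Origin on the counter under the hook; z up, -y the side where the hook is open, -x roughly to the robot. Grey base plate 200 mm in x, from y -100 to +170 mm, 12 mm thick; 22 mm steel post at y = +145 mm, 592 mm tall, with an arm 583 mm up reaching over the hook. The -y side of the hook is free above the base plate
- scale_rod (a joint): downward travel (m) of draw rod and hook against the spring: 0 empty and up, grows as the hook is pulled down, stop at 0.095. 120 N per m from about zero load at 0: 1 kg, the full scale, draws it to 0.082. Light damping (2.5 N s/m): a load let go suddenly bounces
- hook_shank (a point): point on the centre line of the hook's shank, 39 mm above the seat. Steel J-hook of 8 mm round wire, rigid on the sprung draw rod, in the scale's y-z plane. It starts on the rod 89 mm above the seat; the shank leans to y = +13 mm and is upright from 69 mm above the seat down to the round bend (radius 13 mm at the wire's centre line, centred at y = 0); the wire then rises to the tip at y = -18 mm. Clear gap 18 mm in the bend, 22 mm at the mouth
- hook_seat (a point): lowest point of the inside of the hook, on the wire's upper surface, where a hanging handle rests; 285 mm over the counter when the scale is empty. Axes as the scale's
- hook_tip (a point): top of the hook's upturned end, 28 mm higher than the seat and 18 mm from it along the scale's -y
- caddy: loose yellow tin with wooden lid, unknown contents: 0.22 to 0.93 kg in all, balanced about its middle. Origin: centre of underside, z up, x along length and handle. 204 (x) by 102 (y), lid 210 by 108, top 95 mm up. Rigid handle of black 9 mm rod lengthwise above it: uprights at x = +-98 mm, level grips 165 mm up from |x| = 14 to 86 mm, a roof-like bend in the middle rising to 177 mm (centre lines)
- caddy_bend (a point): underside of the handle at the top of its bend, 172.5 mm above the caddy's underside: what rests on the hook's seat, where it centres itself. The hook's wire passes under it across the handle, so a hanging caddy has its handle along the scale's x, either end to the robot
- caddy_grip (a point): centre of the handle rod 72 mm from the bend along the caddy's -x (the end nearer the robot at the start), 165 mm above the underside: a hand here keeps clear of the dial while hooking, best leaning back from it; the same grip exists at +x
- dial (a point): centre of the scale's yellow round dial housing (128 mm across, 32 mm thick along the scale's x), 468 mm over the counter, straight above the hook; white face and red needle on both sides, lowest edge 404 mm over the counter. Fixed
- board: fixed rectangular wooden board lying on the counter, 270 (x) by 170 (y), 18 mm thick. Origin at the centre of its underside, z up, x along its length
- salt_jar: bystander: white jar with black cap, 48 mm across, 85 mm tall, origin at the centre of its underside
- mortar: bystander: grey stone mortar, 96 mm across, 60 mm tall, with a white pestle fixed in it rising to about 103 mm. Origin at the centre of its underside
- mug: bystander: blue mug, 72 mm across, 80 mm tall, handle at its +y side. Origin at the centre of its underside
Not all that is in view belongs to the job. Several things have the shape of the caddy; the one meant has the colours described above.

How it is judged:
On the way, in this order (a step that is already met when the one before it is completed fails the run):
1. the caddy hangs by the bend of its handle on the hook, held by nothing else, and it and the needle have stood still for a second (distance between caddy_bend and hook_seat below 0.01 m and contact force between caddy and scale above 1.5 N and contact force between each of the fingers, the arm and caddy below 0.05 N and value of joint scale_rod above 0.009 m and velocity of joint scale_rod between -0.01 and 0.01 m/s and linear speed of caddy below 0.02 m/s), for 1 s.
2. the caddy is lifted off the hook in the gripper (contact force between caddy and scale below 0.05 N and distance between caddy_bend and hook_seat above 0.035 m and contact force between the fingers and caddy above 1 N and height (world z) of caddy above 0.05 m), for 0.1 s.
At the end, for the whole second after the job is handed in: The caddy stands upright (within 0.05 rad), at rest and released, on the wooden board, its centre within 25 mm of the board's in each direction and its length along the board's within 0.2 rad; the scale is empty with its hook back up (within 4 mm) (x of caddy in the frame of board between -0.025 and 0.025 m and y of caddy in the frame of board between -0.025 and 0.025 m and z of caddy in the frame of board between 0.013 and 0.022 m and angle between the x axis of caddy and the x axis of board, either way round below 0.2 rad and angle between caddy's own z axis and vertical below 0.05 rad and linear speed of caddy below 0.01 m/s and value of joint scale_rod below 0.004 m); the robot touches nothing.
It fails at once if the hook jerks: its draw rod moves faster than 0.05 m/s, down or up, with the caddy let go (under 5 N of grip), or faster than 0.2 m/s at any time ((contact force between the fingers and caddy below 5 N and (velocity of joint scale_rod above 0.05 m/s or velocity of joint scale_rod below -0.05 m/s)) or velocity of joint scale_rod above 0.2 m/s or velocity of joint scale_rod below -0.2 m/s).
It fails at once if the scale is overloaded: the hook drawn down more than 88 mm, or the scale pushed by the caddy with more than 18 N (value of joint scale_rod above 0.088 m or contact force between caddy and scale above 18 N).
It fails at once if the robot knocks the scale (over 10 N) (contact force between any of the arm, the fingers and scale above 10 N).
It fails at once if the caddy is banged down on the board (over 60 N) or tipped by more than 0.5 rad (contact force between caddy and board above 60 N or angle between caddy's own z axis and vertical above 0.5 rad).
It fails at once if the salt jar, mortar or mug is moved by more than 25 mm or tipped (distance of any of salt_jar, mortar, mug from where it was at the start of the episode above 0.025 m or angle between any of salt_jar, mortar, mug's own z axis and vertical above 0.3 rad).
It also fails if it takes over 72 s, if anything falls off the work surface, if the arm or the gripper's body presses on something with over 40 N, if the wrist force passes 120 N, or if a joint passes its speed limit or range.

## Robot

A 6-joint arm with a two-finger parallel gripper is mounted at the origin on the work surface. World frame = base frame: x ahead of the robot, y to its left, z up, the work surface at z = 0. Lengths are in m, angles in rad, forces in N, time in s.
With the tool pointing down it reaches from about 0.325 to 0.775 m from the base axis. Payload 5.5 kg.
Tool frame: the origin (TCP) lies midway between the tips of the shut fingers; the grasp point (between the pads) lies 19 mm behind it; z points along the fingers, y is the line along which they close (so a half turn about z gives the same grasp; the last joint's range is limited). The gripper opens to 85 mm and grips with 20 to 120 N. Pads are 22 mm wide; open, the fingers measure 114 mm over their backs; the gripper's body (76 mm by 85 mm) begins 54 mm behind the grasp point. The pads swing forward as they close: fully open they stand 13 mm farther back than shut.
Start: joints at [1.149, 0.091, 1.231, -0, 1.82, -0.057], TCP at [0.214, 0.561, 0.194] pointing down, gripper open.
Joint ranges: [-2.87, 2.87], [-0.86, 2.18], [0.17, 2.46], [-1.51, 4.65], [0.06, 2.69], [-2.65, 2.65]. Speed limits (rad/s): [2.57, 2.57, 3.01, 3.14, 3.14, 3.14].

## Interface

Orientations are given as a unit quaternion [x, y, z, w].
In Python, from plant import ctrl gives the robot as it stands.
- The arm moves only by the tool drive_tool, never from a script. Its argument "targets" is a list of rows, each a list of 7 numbers: the turn, a rotation vector about the tool's x, y, z as a fraction of full scale, then the shift along the tool's x, y, z as a fraction of full scale, then the closure, from -1 (fully open) to 1 (shut). A call has 1 to 5 rows; each row is the pose to reach, as a shift and turn from the pose commanded when the call began, along the tool's axes at that moment; what a row does not reach only later rows make up. Full scale, the value 1, is 20 cm for a shift and 90 degrees for a turn. A row lasts 1/8 s, in which the tool goes at most 62.5 mm and 10.7 degrees, less where a joint would pass 70% of its speed; a pose out of reach is approached as far as the arm can. A call with a number of a shift or a turn outside -1 to 1 is refused whole. A call with a gripper value outside its range is refused whole. The fingers move at their own pace and stop on an object; the grip force is fixed at half the most. Time passes only in rows, so rows that repeat a pose let the fingers close. It gives the time, the measured TCP pose, the force, the opening and the grip force at its end, in the units of the state.
- ctrl.get_obs(): the state, without advancing time (a new reading comes with each control period).
- ctrl.capture(name): name is "scene" or "top" or "wrist"; returns the picture (400x640x3 uint8, red, green, blue); there is no depth.
- ctrl.camera_info(name): a dict with "fx", "fy", "cx", "cy" (pixels), "dist_coeffs" ([k1, k2, p1, p2, k3] as OpenCV has them; the pictures are not rectified), "R" (3x3) and "t" (3): a world point X has camera coordinates R X + t; the wrist camera has in their place "T_tool_cam" (4x4, takes a point from camera to tool coordinates, whose origin is the TCP and whose axes are the flange's). Camera axes: x right, y down, z forward; pixel columns grow to the right and rows downward; lengths in m; the calibration is good to about 2 mm. A picture is of the moment at which its call begins: read the wrist's pose just before it. camera_info takes no time and is no camera call.
- ctrl.finish_job(): hands the job in; it is judged then, once.
The state is a dict: "clock": time; "q": joint angles; "joint_velocities": joint speeds; "tau": joint torques, N m; "ee_pos": TCP position; "tool_rot": TCP orientation; "wrist_force": force on the tool from outside, world axes, zero at the start; "torque": the same for the moment, N m; "width": opening from 0.0 (shut) to 1.0 (fully open); "finger_force": force on a finger pad.
Only numpy, scipy, OpenCV 4.12 (cv2) and the standard library are available. Lean on these libraries where they do the work, as an engineer would, in place of code of your own. Each camera call takes 0.05 s, during which the arm holds its last target. There are 200 camera calls.

## Working session

There is one attempt and no reset: what is moved stays moved. The work goes in short steps, Python scripts to look and compute and a tool call to move; the robot and the scene stay as the last step left them, time stands still between calls to the robot, and variables do not carry over. Pictures are saved under pics/ and viewed, at most 10 in all, crops included, and the job is handed in when it is done.

Besides the shell and the picture viewer there is one more tool, called after "Call:" as name([rows], argument=value, ...), one row to a line, values as JSON. drive_tool: Moves the arm, as the interface text tells. Its arguments: {"type":"object","properties":{"targets":{"type":"array","items":{"type":"array","items":{"type":"number","minimum":-1,"maximum":1}}}},"required":["targets"]}

```bash
mkdir -p pics; ls; python3 - <<'E'
from plant import ctrl
import cv2,json
o=ctrl.get_obs();print(o)
for n in("scene","top","wrist"):
    i=ctrl.camera_info(n);print(n,i)
    im=ctrl.capture(n);cv2.imwrite(f"pics/{n}0.png",im[:,:,::-1])
E
```

```text
pics
{'clock': 0.0, 'q': array([ 1.14925241e+00,  9.18265750e-02,  1.23191112e+00, -5.19496754e-07,
        1.81977922e+00, -5.67394440e-02]), 'joint_velocities': array([ 0.0018693 , -0.00243198, -0.00017725,  0.00055172, -0.00051453,
        0.00021466]), 'tau': array([ 5.33782295e-04, -4.58741069e+01, -4.18019378e+01, -1.50696728e-04,
        1.17639915e-02,  1.33995394e-05]), 'ee_pos': array([0.21393725, 0.56017988, 0.19255601]), 'tool_rot': array([ 1.81392457e-01,  9.83410317e-01, -9.34810726e-04, -2.27654382e-04]), 'wrist_force': array([-0.07080789, -0.62261287, -0.03334068]), 'torque': array([-0.06610487,  0.04075914, -0.00680868]), 'finger_force': 0.0, 'width': 1.0024184975509638}
scene {'fx': 388.872315847962, 'fy': 388.872315847962, 'cx': 318.5820888951321, 'cy': 198.36948267090028, 'dist_coeffs': array([-0.05508723,  0.        ,  0.        ,  0.        ,  0.        ]), 'R': array([[-0.50687292,  0.86170273, -0.02341463],
       [ 0.53191015,  0.29127585, -0.7951289 ],
       [-0.67834463, -0.41548379, -0.60598827]]), 't': array([ 0.2983207 , -0.01567965,  1.78856998])}
top 
[... 236 characters left out ...]
    [-0.98631755, -0.0034346 , -0.16482082],
       [ 0.16473325,  0.01813576, -0.98617141]]), 't': array([-0.04159666,  0.51933031,  1.82042715])}
wrist {'fx': 312.7446109169319, 'fy': 312.7446109169319, 'cx': 318.33271344832457, 'cy': 200.3421628650851, 'dist_coeffs': array([-0.02410955,  0.        ,  0.        ,  0.        ,  0.        ]), 'T_tool_cam': array([[-1.19120421e-03, -9.61467189e-01, -2.74917124e-01,
         6.95850240e-02],
       [ 9.99998659e-01, -1.45434440e-03,  7.53324513e-04,
         4.87821065e-04],
       [-1.12412098e-03, -2.74915857e-01,  9.61467632e-01,
        -1.78127644e-01],
       [ 0.00000000e+00,  0.00000000e+00,  0.00000000e+00,
         1.00000000e+00]])}
```

View pics/scene0.png

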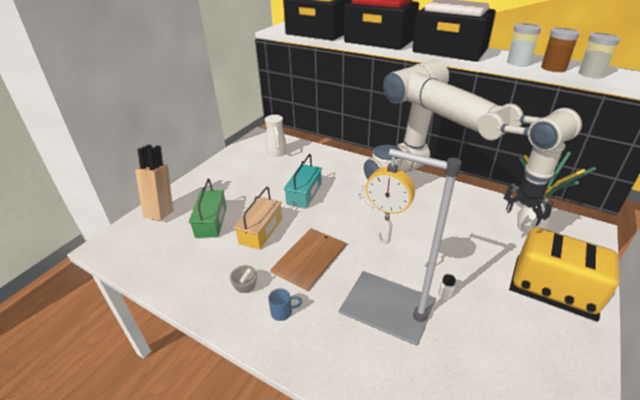

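View pics/top0.png

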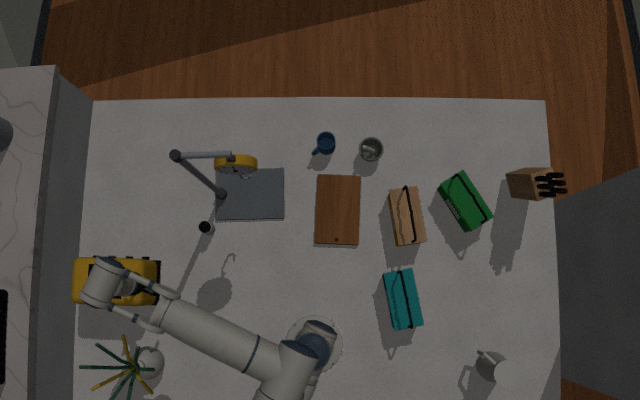

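The scene view shows the yellow caddy with its wooden lid at about (259,222), the board at (310,258), the scale's dial at (389,190) with its hook at (386,232), and the grey plate at (387,306). The top view shows the caddy at (407,216), the board at (338,210), the plate at (251,193) and the jar at (205,227). The mug is at (325,143) and the mortar at (371,149).

```bash
cat > h.py <<'E'
import numpy as np, cv2
from scipy.spatial.transform import Rotation as Ro
def cam(ctrl,n,obs=None):
    i=ctrl.camera_info(n); K=np.array([[i['fx'],0,i['cx']],[0,i['fy'],i['cy']],[0,0,1]])
    if n=='wrist':
        T=np.eye(4);T[:3,:3]=Ro.from_quat(obs['tool_rot']).as_matrix();T[:3,3]=obs['ee_pos']
        M=np.linalg.inv(T@i['T_tool_cam']);R,t=M[:3,:3],M[:3,3]
    else: R,t=i['R'],i['t']
    return K,i['dist_coeffs'],R,t
def ray(c,p):
    K,d,R,t=c; p=np.array(p,float).reshape(-1,1,2)
    u=cv2.undistortPoints(p,K,d).reshape(-1,2); D=np.c_[u,np.ones(len(u))]@R
    return -R.T@t, D/np.linalg.norm(D,axis=1)[:,None]
def plane(c,p,z):
    o,D=ray(c,p); return o+D*((z-o[2])/D[:,2])[:,None]
def tri(c1,p1,c2,p2):
    (o1,d1),(o2,d2)=ray(c1,p1),ray(c2,p2); A=np.zeros((3,3));b=np.zeros(3)
    for o,d in((o1,d1[0]),(o2,d2[0])):
        P=np.eye(3)-np.outer(d,d);A+=P;b+=P@o
    x=np.linalg.solve(A,b); return x,np.linalg.norm(np.cross(x-o1,d1[0]))*2
def proj(c,X):
    K,d,R,t=c; return cv2.projectPoints(np.array(X,float).reshape(-1,1,3),R,t.reshape(3,1),K,d)[0].reshape(-1,2)
def blob(im,lo,hi,roi):
    """largest HSV blob within roi x0,y0,x1,y1 of a BGR image"""
    x0,y0,x1,y1=roi; m=np.zeros(im.shape[:2],np.uint8)
    m[y0:y1,x0:x1]=cv2.inRange(cv2.cvtColor(im,cv2.COLOR_BGR2HSV),lo,hi)[y0:y1,x0:x1]
    cs=cv2.findContours(m,cv2.RETR_EXTERNAL,cv2.CHAIN_APPROX_NONE)[0]
    return max(cs,key=cv2.contourArea).reshape(-1,2),m
E
python3 - <<'E'
from h import *
from plant import ctrl
t=cv2.imread('pics/top0.png');s=cv2.imread('pics/scene0.png')
ct,cs=cam(ctrl,'top'),cam(ctrl,'scene')
def rect(name,im,c,lo,hi,roi,z):
    b,m=blob(im,lo,hi,roi); w=plane(c,b,z)[:,:2].astype(np.float32)
    print(name,cv2.contourArea(b),cv2.minAreaRect(w))
hs=cv2.cvtColor(t,cv2.COLOR_BGR2HSV);h2=cv2.cvtColor(s,cv2.COLOR_BGR2HSV)
print('hsv board',hs[190,338],'plate',hs[205,262],'lid',hs[205,400],'dial',hs[160,225],h2[258,310],h2[310,390],h2[215,255],h2[237,258],h2[170,370])
rect('board t',t,ct,(5,90,30),(20,255,200),(300,165,375,255),.018)
rect('board s',s,cs,(5,90,30),(20,255,200),(265,225,355,295),.018)
rect('plate t',t,ct,(90,15,30),(125,110,150),(200,160,295,228),.012)
rect('plate s',s,cs,(90,15,30),(125,110,150),(330,270,440,345),.012)
rect('lid t',t,ct,(8,40,90),(25,255,255),(380,175,432,255),.095)
bt,_=blob(t,(18,120,80),(32,255,255),(205,145,265,180));bs,_=blob(s,(15,120,80),(32,255,255),(355,155,425,225))
print('dial boxes',cv2.minAreaRect(bt),cv2.fitEllipse(bs))
_,m=blob(t,(0,0,0),(180,255,60),(385,180,428,250)); 
big=cv2.resize(t[170:260,370:440],None,fx=5,fy=5,interpolation=cv2.INTER_CUBIC); b2=cv2.resize(s[180:260,220:300],None,fx=5,fy=5,interpolation=cv2.INTER_CUBIC)
b2=cv2.copyMakeBorder(b2,0,50,0,0,0); cv2.imwrite('pics/cad.png',np.hstack([big,b2]))
E
```

```text
hsv board [ 13 152  69] plate [90 20 65] lid [ 16 114 103] dial [ 21 216 105] [ 13 139 162] [120   2 139] [ 15  93 217] [ 20 169 180] [107  47 104]
board t 2915.0 ((0.5114260911941528, -0.0900978073477745), (0.167947456240654, 0.26951321959495544), 87.65129852294922)
board s 2262.5 ((0.5140697360038757, -0.08524532616138458), (0.16941732168197632, 0.27084431052207947), 87.6226577758789)
plate t 2896.5 ((0.5709646940231323, 0.25361624360084534), (0.1979464739561081, 0.2679523527622223), 1.5603967905044556)Traceback (most recent call last):
  File "<stdin>", line 13, in <module>
  File "<stdin>", line 6, in rect
  File "h.py", line 28, in blob
    return max(cs,key=cv2.contourArea).reshape(-1,2),m
           ~~~^^^^^^^^^^^^^^^^^^^^^^^^
ValueError: max() iterable argument is empty
```

```bash
python3 - <<'E'
from h import *
from plant import ctrl
t=cv2.imread('pics/top0.png');s=cv2.imread('pics/scene0.png')
ct,cs=cam(ctrl,'top'),cam(ctrl,'scene')
def rect(name,im,c,lo,hi,roi,z):
    b,m=blob(im,lo,hi,roi); w=plane(c,b,z)[:,:2].astype(np.float32)
    print(name,cv2.contourArea(b),cv2.minAreaRect(w))
rect('plate s',s,cs,(0,0,90),(180,25,165),(330,270,440,345),.012)
rect('lid t',t,ct,(8,40,60),(25,255,255),(380,175,432,255),.095)
bt,_=blob(t,(18,120,60),(32,255,255),(205,145,265,180));bs,_=blob(s,(15,120,80),(32,255,255),(355,155,425,225))
print('dial boxes',cv2.minAreaRect(bt),cv2.fitEllipse(bs))
e=cv2.fitEllipse(bs)[0]; print('dial tri', tri(ct,cv2.minAreaRect(bt)[0],cs,e))
a=np.deg2rad(1.5);o=np.array([.571,.2536])-.035*np.array([-np.sin(a),np.cos(a)])
print('origin from plate',o)
for z in(.285,.313,.324,.468): print(z,proj(cs,[*o,z]),proj(ct,[*o,z]))
big=cv2.resize(t[170:260,370:440],None,fx=5,fy=5,interpolation=cv2.INTER_CUBIC); b2=cv2.resize(s[180:270,220:300],None,fx=5,fy=5,interpolation=cv2.INTER_CUBIC)
cv2.imwrite('pics/cad.png',np.hstack([big,b2]))
E
```

```text
plate s 3929.5 ((0.5125650763511658, 0.26319652795791626), (0.32165828347206116, 0.2864828109741211), 1.7504982948303223)
lid t 1364.0 ((0.4742715358734131, -0.34283384680747986), (0.21415501832962036, 0.11977233737707138), 8.505743026733398)
dial boxes ((235.0, 160.5), (13.0, 42.0), 90.0) ((388.15966796875, 192.5088653564453), (45.05924606323242, 47.28391647338867), 91.05175018310547)
dial tri (array([0.58302634, 0.21976918, 0.47010456]), np.float64(0.00216401855633061))
origin from plate [0.57191619 0.21861199]
0.285 [[383.46381043 241.22637831]] [[245.62844868 177.91134626]]
0.313 [[384.23054348 234.16934721]] [[244.15655222 176.03943872]]
0.324 [[384.53753883 231.33708803]] [[243.56473371 175.28664042]]
0.468 [[388.88227913 190.83625956]] [[235.02735132 164.41777047]]
```

View pics/cad.png

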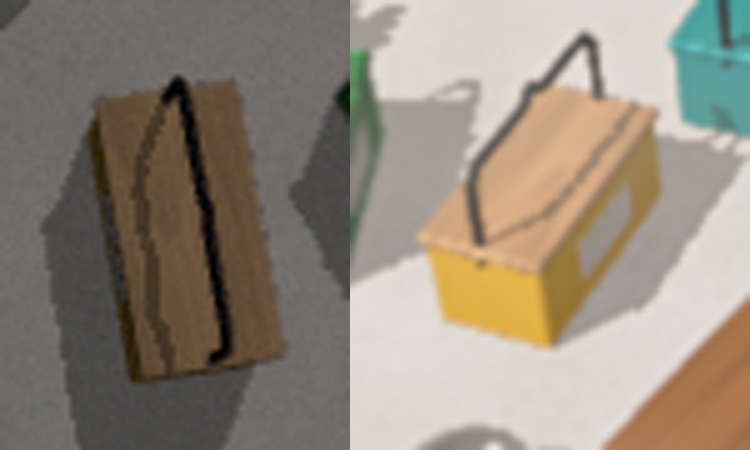

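The crop shows the black handle. Its corners in the top view are near (406,187) and (414.4,240.5), and in the scene view near (245,213) and (267,188).

```bash
cat >> h.py <<'E'
def toolR(yaw,lean):
    """tool for a handle whose x axis has this yaw; lean>0: gripper body back toward -x"""
    z=np.array([np.sin(lean),0,-np.cos(lean)]); y=np.array([0,1,0.]); x=np.cross(y,z)
    return Ro.from_euler('z',yaw).as_matrix()@np.c_[x,y,z]
def go(o,pos,R,frac=(1,)):
    R0=Ro.from_quat(o['tool_rot']).as_matrix()
    d=R0.T@(np.array(pos)-o['ee_pos'])/.2; r=Ro.from_matrix(R0.T@R).as_rotvec()/(np.pi/2)
    print('row',np.round(np.r_[r,d],4))
E
python3 - <<'E'
from h import *
from plant import ctrl
ct,cs=cam(ctrl,'top'),cam(ctrl,'scene')
f,e1=tri(ct,(406,187),cs,(245,213));n,e2=tri(ct,(414.4,240.5),cs,(267,188))
print(f,e1,n,e2); d=f-n; yaw=np.arctan2(d[1],d[0]); print(np.linalg.norm(d),yaw)
o=ctrl.get_obs(); g=(f+n)/2-72e-3*np.array([np.cos(yaw),np.sin(yaw),0]);print('grip',g)
print(plane(ct,[(406,187),(414.4,240.5)],.167))
go(o,[.38,.1,.33],toolR(0,0)); 
o2=dict(o);o2['ee_pos']=np.array([.38,.1,.33]);o2['tool_rot']=Ro.from_matrix(toolR(0,0)).as_quat()
go(o2,[g[0],g[1],.30],toolR(yaw,0))
E
```

```text
[ 0.56442773 -0.33043763  0.16902058] 0.006589754128452405 [ 0.37807953 -0.36279118  0.1534558 ] 0.0031298867915227116
0.18977529819077046 0.17190518926172366
grip [ 0.40031486 -0.35893071  0.16123819]
[[ 0.5668084  -0.33350993  0.167     ]
 [ 0.37592527 -0.35918749  0.167     ]]
row [-1.0000e-03 -2.0000e-04 -2.3220e-01 -1.5966e+00 -1.8547e+00 -6.8340e-01]
row [ 0.      0.     -0.1094 -0.1016 -2.2947  0.15  ]
```

Call:
drive_tool([
  [0, 0, 0, -0.8, -0.93, -0.35, -1],
  [0, 0, 0, -0.8, -0.93, -0.35, -1],
  [0, 0, 0, -0.8, -0.93, -0.35, -1],
  [0, 0, 0, -0.8, -0.93, -0.35, -1],
  [0, 0, 0, -0.8, -0.93, -0.35, -1],
])

```text
clock: 0.78
ee_pos: [0.2986, 0.3273, 0.266]
tool_rot: [0.184, 0.983, 0.001, 0.001]
wrist_force: [0.0, 1.2, 0.0]
width: 0.996
finger_force: 0.0
```

Call:
drive_tool([
  [0, 0, -0.232, -0.8, -0.93, -0.35, -1],
  [0, 0, -0.232, -0.8, -0.93, -0.35, -1],
  [0, 0, -0.232, -0.8, -0.93, -0.35, -1],
  [0, 0, -0.232, -0.8, -0.93, -0.35, -1],
  [0, 0, -0.232, -0.8, -0.93, -0.35, -1],
])

```text
clock: 1.4
ee_pos: [0.3811, 0.0969, 0.3341]
tool_rot: [0.002, 1.0, -0.0, 0.0]
wrist_force: [-0.3, 1.4, -0.4]
width: 1.0
finger_force: 0.0
```

Call:
drive_tool([
  [0, 0, 0, -0.05, -1, 0, -1],
  [0, 0, 0, -0.05, -1, 0, -1],
  [0, 0, 0, -0.05, -1, 0, -1],
  [0, 0, 0, -0.05, -1, 0, -1],
])

```text
clock: 1.9
ee_pos: [0.3902, -0.1038, 0.3323]
tool_rot: [0.003, 1.0, 0.0, -0.001]
wrist_force: [-0.5, 0.5, 0.0]
width: 1.004
finger_force: 0.0
```

Call:
drive_tool([
  [0, 0, -0.1, -0.05, -1, 0.1, -1],
  [0, 0, -0.1, -0.05, -1, 0.1, -1],
  [0, 0, -0.1, -0.05, -1, 0.1, -1],
  [0, 0, -0.1, -0.05, -1, 0.1, -1],
])

```text
clock: 2.4
ee_pos: [0.4005, -0.3027, 0.3111]
tool_rot: [-0.077, 0.997, 0.002, -0.001]
wrist_force: [-0.4, -0.2, -0.3]
width: 1.002
finger_force: 0.0
```

```bash
python3 - <<'E'
from h import *
from plant import ctrl
o=ctrl.get_obs();print(o['clock'],o['ee_pos'],o['tool_rot'],o['wrist_force'])
im=ctrl.capture('wrist')[:,:,::-1];cv2.imwrite('pics/w1.png',im)
c=cam(ctrl,'wrist',o);a=.15
for X in ([.376,-.359,.165],[.567,-.333,.165],[.405,-.355,.165]): print(proj(c,X))
E
```

```text
2.4 [ 0.40050975 -0.30265734  0.31114463] [-0.07743561  0.99699512  0.00155558 -0.00142665] [-0.44800432 -0.22203095 -0.3018806 ]
[[266.89305432 148.09198774]]
[[271.24369199 309.8878208 ]]
[[267.6466312  176.01740143]]
```

View pics/w1.png

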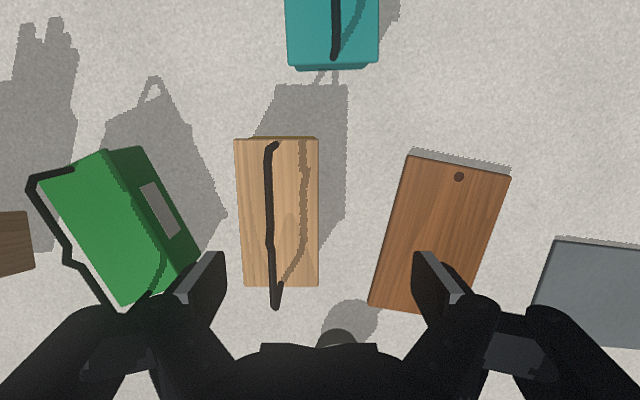

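The wrist view shows the handle running from (268,148) at the robot end to (277,305) at the far end. The wooden lid sits below it between columns 234 and 319.

```bash
python3 - <<'E'
from h import *
from plant import ctrl
o=ctrl.get_obs()
o['ee_pos']=np.array([ 0.40050975,-0.30265734,0.31114463]);o['tool_rot']=np.array([-0.07743561,0.99699512,0.00155558,-0.00142665])
c=cam(ctrl,'wrist',o);ct=cam(ctrl,'top')
im=cv2.imread('pics/w1.png');b,m=blob(im,(0,0,0),(180,255,65),(258,138,290,312))
ys,xs=np.nonzero(m); print(len(ys),ys.min(),ys.max())
def lin(r0,r1):
    p=[(xs[ys==r].mean(),r) for r in range(r0,r1) if (ys==r).any()]; return plane(c,p,.165)
A=lin(158,200);B=lin(248,285);P=np.r_[A,B][:,:2].astype(np.float32)
vx,vy,x0,y0=cv2.fitLine(P,cv2.DIST_HUBER,0,.01,.01).ravel(); print('yaw',np.arctan(vy/vx),x0,y0)
print('ends', plane(c,[(268,148),(277,303)],.165), lin(140,312)[::25])
lid,_=blob(im,(8,40,120),(25,180,255),(228,130,325,292)); print('lid',cv2.minAreaRect(plane(c,lid,.095)[:,:2].astype(np.float32)))
print('height',tri(c,(268,149),ct,(414.4,239)),tri(c,(277,302),ct,(406,187)))
E
```

```text
1264 141 310
yaw 0.15645376 0.45093018 -0.3480271
ends [[ 0.37573356 -0.35788272  0.165     ]
 [ 0.55646266 -0.32726692  0.165     ]] [[ 0.36748415 -0.35108037  0.165     ]
 [ 0.39440692 -0.35625265  0.165     ]
 [ 0.42115488 -0.35283535  0.165     ]
 [ 0.44903148 -0.3486607   0.165     ]
 [ 0.47841131 -0.3454115   0.165     ]
 [ 0.50873392 -0.33861278  0.165     ]
 [ 0.54049342 -0.33052721  0.165     ]]
lid ((0.4738435745239258, -0.34413549304008484), (0.20738613605499268, 0.10644407570362091), 8.764845848083496)
height (array([ 0.38486831, -0.36616819,  0.115715  ]), np.float64(0.004297038621345829)) (array([ 0.5701708 , -0.33249619,  0.1452661 ]), np.float64(0.008764792920171363))
```

```bash
python3 - <<'E'
from h import *
from plant import ctrl
o=ctrl.get_obs();R=toolR(.155,.35);g=np.array([.4027,-.3554,.165])
go(o,g-.05*R[:,2],R)
E
```

```text
row [ 1.700e-03 -2.245e-01 -4.000e-04  1.140e-01 -2.616e-01  4.956e-01]
```

Call:
drive_tool([
  [0, -0.1, 0, 0.114, -0.262, 0.2, -1],
  [0, -0.2245, 0, 0.114, -0.262, 0.4, -1],
  [0, -0.2245, 0, 0.114, -0.262, 0.495, -1],
  [0, -0.2245, 0, 0.114, -0.262, 0.495, -1],
  [0, -0.2245, 0, 0.114, -0.262, 0.495, -1],
])

```text
clock: 3.08
ee_pos: [0.3995, -0.3465, 0.2214]
tool_rot: [-0.067, 0.983, 0.011, 0.171]
wrist_force: [0.6, 0.5, 0.1]
width: 0.998
finger_force: 0.0
```

```bash
python3 - <<'E'
from h import *
from plant import ctrl
o=ctrl.get_obs();print(o['clock'],o['ee_pos'],o['tool_rot'],o['wrist_force'])
im=ctrl.capture('wrist')[:,:,::-1];cv2.imwrite('pics/w2.png',im)
c=cam(ctrl,'wrist',o);ct=cam(ctrl,'top')
R=toolR(.155,.35);g=np.array([.4027,-.3554,.165])
u=np.array([np.cos(.155),np.sin(.155),0])
for s in(-.026,0,.05): print('pred',proj(c,g+s*u))
go(o,g+.019*R[:,2],R)
p=proj(c,g)[0].astype(int); print(p)
hs=im[p[1],max(0,p[0]-40):p[0]+40].sum(axis=1); print(hs//3)
E
```

```text
3.075 [ 0.39951037 -0.34645685  0.22135378] [-0.06737545  0.98296496  0.01124125  0.17062845] [0.57042229 0.50111377 0.14461033]
pred [[304.07785756 152.44203584]]
pred [[305.64832242 183.28802217]]
pred [[308.17964254 232.77817183]]
row [-0.0045 -0.004  -0.0108  0.0852 -0.0455  0.3636]
[305 183]
[164 170 172 165 161 156 154 149 143 152 160 160 162 155 158 159 160 157
 155 156 154 152 150 157 153 151 148 151 148 156 160 159 159 157 119  46
  55  63  68  70  61  56  55  54  52  55 112 178 171 171 162 163 160 164
 167 168 169 169 171 171 163 162 162 157 162 163 167 165 160 156 163 167
 163 112 116 117 114 114 118 117]
```

View pics/w2.png

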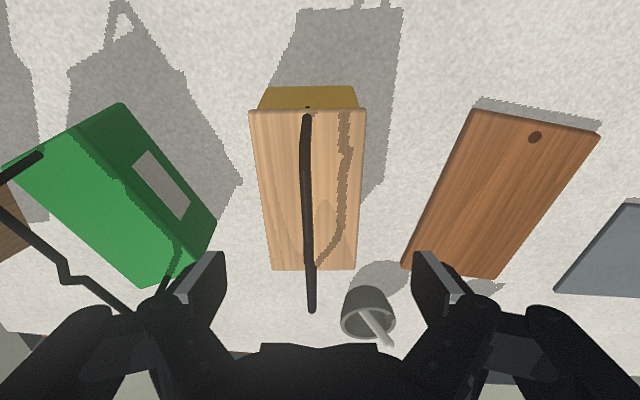

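The near view shows the handle rod at column 305.5 on row 183, as predicted. The rod's far end is at about (312,308).

```bash
python3 - <<'E'
from h import *
from plant import ctrl
o=ctrl.get_obs();print(o['ee_pos'],o['wrist_force'],o['torque'])
o1=dict(ee_pos=np.array([ 0.40050975,-0.30265734,0.31114463]),tool_rot=np.array([-0.07743561,0.99699512,0.00155558,-0.00142665]))
o2=dict(ee_pos=np.array([0.39951037,-0.34645685,0.22135378]),tool_rot=np.array([-0.06737545,0.98296496,0.01124125,0.17062845]))
print(tri(cam(ctrl,'wrist',o1),(277,306),cam(ctrl,'wrist',o2),(312,309)))
R=toolR(.155,.35);g=np.array([.4027,-.3554,.165]);go(o,g+.019*R[:,2],R)
E
```

```text
[ 0.39954404 -0.34677803  0.22154527] [-0.42399452  0.6886463   0.73785773] [0.03310706 0.12762641 0.0414304 ]
(array([ 0.56409749, -0.32892284,  0.15997003]), np.float64(0.0033866080565164345))
row [-0.0048 -0.004  -0.0108  0.0855 -0.0438  0.3645]
```

Call:
drive_tool([
  [0, 0, -0.01, 0.085, -0.044, 0.1, -1],
  [0, 0, -0.01, 0.085, -0.044, 0.15, -1],
  [0, 0, -0.01, 0.085, -0.044, 0.15, -1],
  [0, 0, -0.01, 0.085, -0.044, 0.15, -1],
])

```text
clock: 3.62
ee_pos: [0.4037, -0.349, 0.189]
tool_rot: [-0.065, 0.984, 0.009, 0.166]
wrist_force: [-1.1, 0.6, 0.0]
width: 1.002
finger_force: 0.0
```

```bash
python3 - <<'E'
from h import *
from plant import ctrl
o=ctrl.get_obs();print(o['clock'],o['ee_pos'],o['wrist_force'],o['joint_velocities'])
R=toolR(.155,.35);g=np.array([.4027,-.3554,.165]);go(o,g+.019*R[:,2],R)
E
```

```text
3.625 [ 0.4037255  -0.34904629  0.18897658] [-1.06454874  0.63198825  0.00152688] [-0.00563894 -0.00318123 -0.00033078  0.00038002 -0.00057666 -0.00193949]
row [-0.0072 -0.0106 -0.014   0.0464 -0.0293  0.2053]
```

```bash
python3 - <<'E'
from h import *
from plant import ctrl
o=ctrl.get_obs();print(o['q'],o['tau'],Ro.from_quat(o['tool_rot']).as_matrix().round(3))
E
```

```text
[-0.98766447 -0.29249978  1.63418541  0.29807676  1.64337293 -2.64422617] [ 1.24131781e-01 -2.94836354e+01 -4.22452247e+01  1.54810958e+00
 -8.55271183e-01  1.25359635e-03] [[-0.937 -0.13   0.325]
 [-0.124  0.991  0.039]
 [-0.327 -0.003 -0.945]]
```

```bash
python3 - <<'E'
from h import *
from plant import ctrl
o=ctrl.get_obs();R=toolR(.145,.24);g=np.array([.4027,-.3554,.165]);go(o,g-.02*R[:,2],R);print((g-.02*R[:,2]))
E
```

```text
row [-0.0046  0.0594 -0.0083  0.0386 -0.0311  0.0108]
[ 0.39799584 -0.35608692  0.18442676]
```

Call:
drive_tool([
  [-0.005, 0.06, -0.008, 0.0386, -0.031, 0.011, -1],
  [-0.005, 0.06, -0.008, 0.0386, -0.031, 0.011, -1],
  [-0.005, 0.06, -0.008, 0.0386, -0.031, 0.011, -1],
])

```text
clock: 4.0
ee_pos: [0.3979, -0.3558, 0.1837]
tool_rot: [-0.072, 0.99, 0.009, 0.119]
wrist_force: [-0.3, -0.5, 0.2]
width: 1.0
finger_force: 0.0
```

```bash
python3 - <<'E'
from h import *
from plant import ctrl
o=ctrl.get_obs();print(o['q'][[3,4,5]],Ro.from_quat(o['tool_rot']).as_matrix().round(3))
R=toolR(.145,.24);g=np.array([.4027,-.3554,.165]);go(o,g+.019*R[:,2],R)
E
```

```text
[ 0.21451491  1.68378169 -2.62334904] [[-0.961 -0.144  0.235]
 [-0.139  0.99   0.036]
 [-0.238  0.002 -0.971]]
row [ 9.000e-04  1.000e-04 -6.000e-04 -9.000e-04 -1.700e-03  1.916e-01]
```

Call:
drive_tool([
  [0, 0, 0, 0, 0, 0.1, -0.6],
  [0, 0, 0, 0, -0.002, 0.192, -0.2],
  [0, 0, 0, 0, -0.002, 0.192, 0],
])

```text
clock: 4.38
ee_pos: [0.4059, -0.3536, 0.1425]
tool_rot: [-0.071, 0.99, 0.012, 0.117]
wrist_force: [-1.1, -0.1, 0.3]
width: 0.501
finger_force: 0.0
```

```bash
cat >> h.py <<'E'
def avg(ctrl,n=8,cam='top'):
    F=[];T=[];P=[]
    for _ in range(n):
        im=ctrl.capture(cam);o=ctrl.get_obs();F.append(o['wrist_force']);T.append(o['torque']);P.append(o['ee_pos'])
    print('t',o['clock'],'F',np.mean(F,0).round(2),'sd',np.std(F,0).round(2),'T',np.mean(T,0).round(3),'P',np.mean(P,0).round(4),'w',round(o['width'],3),'ff',round(o['finger_force'],1))
    return o
E
python3 - <<'E'
from h import *
from plant import ctrl
avg(ctrl,6)
E
```

```text
t 4.675 F [-0.04 -0.19  0.09] sd [0.55 0.39 0.34] T [-0.019  0.081 -0.023] P [ 0.4067 -0.3549  0.146 ] w 0.5 ff 0.0
```

Call:
drive_tool([
  [0, 0, 0, 0, 0, 0, 0.4],
  [0, 0, 0, 0, 0, 0, 0.8],
  [0, 0, 0, 0, 0, 0, 1],
  [0, 0, 0, 0, 0, 0, 1],
  [0, 0, 0, 0, 0, 0, 1],
])

```text
clock: 5.3
ee_pos: [0.4067, -0.355, 0.146]
tool_rot: [-0.071, 0.99, 0.009, 0.119]
wrist_force: [-0.1, 0.1, -0.1]
width: 0.0
finger_force: 0.0
```

```bash
python3 - <<'E'
from h import *
from plant import ctrl
im=ctrl.capture('wrist')[:,:,::-1];s=ctrl.capture('scene')[:,:,::-1]
s=cv2.resize(s[150:260,200:310],None,fx=4,fy=4,interpolation=cv2.INTER_CUBIC)
cv2.imwrite('pics/w3.png',np.hstack([cv2.copyMakeBorder(im[60:400,160:510],0,100,0,0,0),s]))
o=ctrl.get_obs();print(o['width'],o['finger_force'],o['ee_pos'])
E
```

```text
0.0021274629044629495 0.0 [ 0.40668057 -0.35492016  0.14594914]
```

View pics/w3.png

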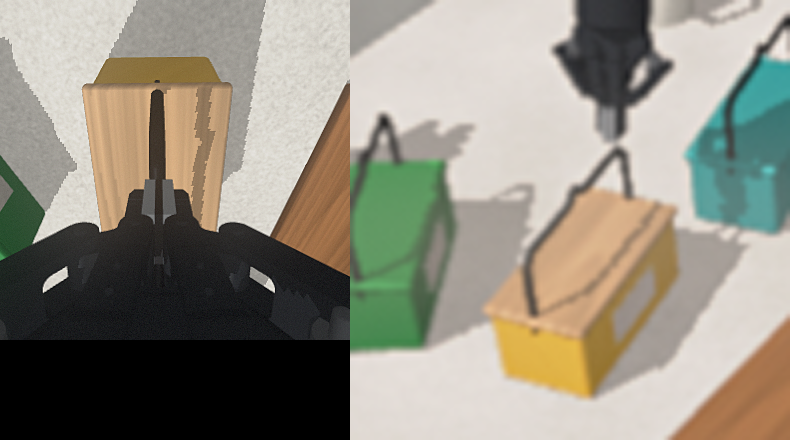

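```bash
python3 - <<'E'
from h import *
from plant import ctrl
cs=cam(ctrl,'scene');o=ctrl.get_obs();c=cam(ctrl,'wrist',o)
for X in (o['ee_pos'],[.4027,-.3554,.165],[.377,-.3595,.165],[.57,-.329,.165],[.377,-.3595,.095],[.4738,-.3443,.177]): print(X,proj(cs,X),proj(c,X))
E
```

```text
[ 0.40668057 -0.35492016  0.14594914] [[264.93243776 193.7253714 ]] [[317.76357179 230.09503737]]
[0.4027, -0.3554, 0.165] [[264.9247099  189.37434524]] [[317.97605303 244.0992204 ]]
[0.377, -0.3595, 0.165] [[267.90015793 185.83269782]] [[317.17523946 203.19047009]]
[0.57, -0.329, 0.165] [[243.60860756 214.68341758]] [[320.83911012 407.52690432]]
[0.377, -0.3595, 0.095] [[269.6095434  199.46947065]] [[317.19462818 153.16809354]]
[0.4738, -0.3443, 0.177] [[255.88595116 197.15911293]] [[319.41486928 346.40624521]]
```

```bash
python3 - <<'E'
from h import *
from plant import ctrl
cs=cam(ctrl,'scene');o=ctrl.get_obs()
R=Ro.from_quat([.1814,.9834,-.0009,-.0002]).as_matrix();p=np.array([.21394,.56018,.19256])
for s in(-.0425,.0425): print('start tip',proj(cs,p+R@[0,s,-.013]))
a=cv2.imread('pics/w3.png'); 
g=cv2.cvtColor(a,cv2.COLOR_BGR2GRAY)
for r in range(85,250,5): print(r+60,g[r,136:182:2])
s=cv2.imread('pics/scene0.png')[190:240,500:560]
w=np.hstack([cv2.resize(s,(480,400),interpolation=cv2.INTER_CUBIC),cv2.copyMakeBorder(cv2.resize(a[160:240,120:200],(320,320),interpolation=cv2.INTER_CUBIC),0,80,0,0,0)])
cv2.imwrite('pics/chk.png',w)
E
```

```text
start tip [[505.99324013 221.21102241]]
start tip [[529.28117131 234.03872811]]
145 [123 123 120 119 115 120 130 129 129 126 132 127 127 123 123 123 119 127
 132 128 129 125 119]
150 [178 176 171 171 174 183 187 188 186  97  41  44  71 131 125 132 190 188
 183 179 177 169 167]
155 [176 174 167 164 170 180 186 193  47  55  52  54  50  47 191 174 179 184
 179 180 176 169 168]
160 [174 176 165 167 169 177 190 145  53  54  53  55  50  43 192 171 182 181
 179 180 176 170 171]
165 [175 177 165 163 167 177 190  95  47  56  55  49  57  45 187 174 183 183
 182 178 175 170 170]
170 [173 175 166 164 166 177 192  53  54  54  50  55  52  51 150 174 178 180
 183 179 176 173 172]
175 [170 174 167 165 167 175 192  31  50  52  56  52  53  49 119 173 182 182
 182 178 175 173 171]
180 [168 174 170 163 164 175 187  38  54  55  55  56  52  55  92 172 179 184
 181 179 176 171 170]
185 [170 176 170 166 162 172 188  46  53  51  55  53  52  47  81 174 178 179
 182 182 176 173 170]
190 [167 172 171 164 164 172 190  44  55  52  58  57  54  52  66 179 179 183
 183 181 178 175 170]
195 [165 170 169 163 163 172 1
[... 1402 characters left out ...]
 99 96 93 96 95 96 40 44 46]
270 [ 49  48  45 104  97  94  97  97  96  81  46  47  39  48  96  95  95  97
  95  98  47  44  44]
275 [ 44  49  44  44  40  60 118 134 127  98  47  45  49  56 130 128 132 116
  31  40  37  44  43]
280 [ 46  41  45  45  44  47  41  47  54 106  41  50  44  55 121  36  41  41
  43  39  42  41  41]
285 [49 42 43 40 42 50 46 43 37 41 45 37 48 46 36 44 42 38 41 42 42 41 38]
290 [43 40 37 42 40 37 45 39 28 42 41 44 42 43 36 36 38 42 42 36 37 40 36]
295 [45 42 38 40 38 35 33 36 39 42 38 41 39 44 35 39 36 35 35 37 40 41 39]
300 [40 39 35 42 36 34 42 39 42 34 43 38 36 41 35 38 34 37 37 33 37 38 30]
305 [34 33 38 32 32 41 33 31 39 37 41 41 40 37 36 35 36 37 37 35 32 34 35]
```

View pics/chk.png

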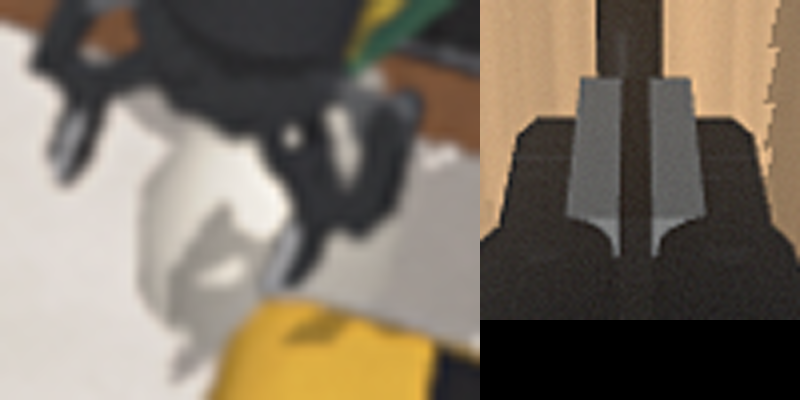

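The check crop shows the shut pads sitting above the rod with a gap narrower than the rod: pad edge at row 239, gap about 7 px, rod about 14 px. At the start the fingertips showed at (508,213) and (536,226), about 8 px higher than the reported TCP predicts.

```bash
python3 - <<'E'
from h import *
from plant import ctrl
i=ctrl.camera_info('wrist');M=np.linalg.inv(i['T_tool_cam']);K=np.array([[i['fx'],0,i['cx']],[0,i['fy'],i['cy']],[0,0,1]])
c=(K,i['dist_coeffs'],M[:3,:3],M[:3,3]);cs=cam(ctrl,'scene');o=ctrl.get_obs();R=Ro.from_quat(o['tool_rot']).as_matrix()
for s in(0,.01,.02,.03,.04,.05):
  print(s,proj(c,[[.011,.002,-s],[-.011,.002,-s],[.011,-.008,-s]]).round(1).tolist(),'scene',proj(cs,o['ee_pos']+R@[0,0,-s]).round(1))
E
```

```text
0 [[321.1, 212.9], [321.0, 246.7], [304.4, 213.0]] scene [[264.9 193.7]]
0.01 [[321.2, 218.5], [321.2, 253.8], [303.6, 218.5]] scene [[265.  191.5]]
0.02 [[321.4, 224.6], [321.4, 261.7], [302.8, 224.6]] scene [[265.  189.2]]
0.03 [[321.6, 231.5], [321.5, 270.5], [301.9, 231.5]] scene [[265.  186.9]]
0.04 [[321.8, 239.3], [321.8, 280.3], [300.9, 239.3]] scene [[265.  184.6]]
0.05 [[322.1, 248.2], [322.0, 291.5], [299.7, 248.2]] scene [[265.  182.3]]
```

Wrist and scene views agree that the fingertips end about 38 mm short of the reported TCP. I'll open, go 38 mm deeper and close there.

Call:
drive_tool([
  [0, 0, 0, 0, 0, 0, 0],
  [0, 0, 0, 0, 0, 0, 0],
  [0, 0, 0, 0, 0, 0.1, 0],
  [0, 0, 0, 0, 0, 0.19, 0],
  [0, 0, 0, 0, 0, 0.19, 0],
])

```text
clock: 6.02
ee_pos: [0.4148, -0.3521, 0.1055]
tool_rot: [-0.071, 0.99, 0.012, 0.117]
wrist_force: [-0.6, -0.3, 0.5]
width: 0.501
finger_force: 0.0
```

Call:
drive_tool([
  [0, 0, 0, 0, 0, 0, 0.5],
  [0, 0, 0, 0, 0, 0, 0.8],
  [0, 0, 0, 0, 0, 0, 1],
  [0, 0, 0, 0, 0, 0, 1],
  [0, 0, 0, 0, 0, 0, 1],
])

```text
clock: 6.65
ee_pos: [0.4157, -0.3541, 0.1099]
tool_rot: [-0.071, 0.99, 0.009, 0.119]
wrist_force: [-0.2, -2.8, 3.1]
width: 0.081
finger_force: 58.6
```

```bash
python3 - <<'E'
from h import *
from plant import ctrl
avg(ctrl,6)
E
```

```text
t 6.95 F [-0.58 -1.84  4.4 ] sd [0.79 0.45 0.74] T [-0.299  0.094  0.044] P [ 0.4157 -0.3541  0.1099] w 0.08 ff 58.8
```

Call:
drive_tool([
  [0, 0, 0, -0.012, 0, -0.05, 1],
  [0, 0, 0, -0.036, 0, -0.15, 1],
  [0, 0, 0, -0.06, 0, -0.25, 1],
  [0, 0, 0, -0.06, 0, -0.25, 1],
])

```text
clock: 7.45
ee_pos: [0.4162, -0.3546, 0.1635]
tool_rot: [-0.072, 0.99, 0.008, 0.12]
wrist_force: [1.5, -0.7, -7.4]
width: 0.075
finger_force: 58.1
```

```bash
python3 - <<'E'
from h import *
from plant import ctrl
o=avg(ctrl,8,'wrist')
im=ctrl.capture('wrist')[:,:,::-1];s=ctrl.capture('scene')[:,:,::-1]
s=cv2.resize(s[140:250,200:310],None,fx=4,fy=4,interpolation=cv2.INTER_CUBIC)
cv2.imwrite('pics/w4.png',np.hstack([cv2.copyMakeBorder(im[60:400,160:510],0,100,0,0,0),s]))
E
```

```text
t 7.85 F [ 0.23  0.14 -8.36] sd [0.69 0.33 0.41] T [-0.144  0.789 -0.01 ] P [ 0.4153 -0.3535  0.16  ] w 0.08 ff 58.5
```

View pics/w4.png

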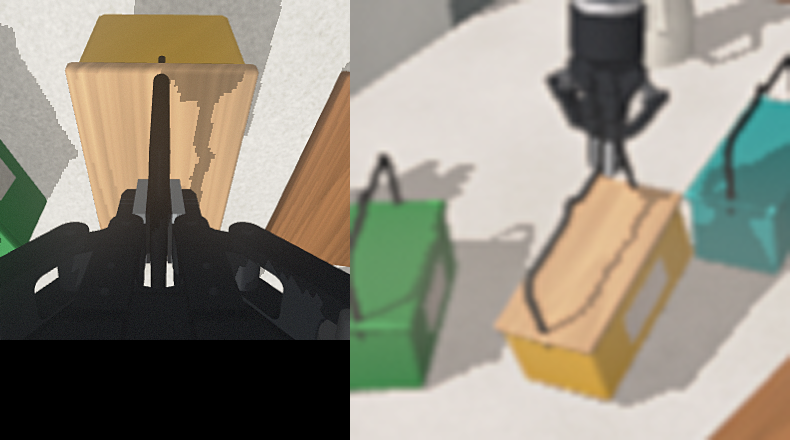

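The caddy is held and lifted, with the rod between the pads. In the wrist view the handle's foot is at about (321,135) and the lid's near edge at row 124. In the scene view the far lid corners are at about (237,222) and (264,227).

```bash
python3 - <<'E'
from h import *
from plant import ctrl
o=ctrl.get_obs();c=cam(ctrl,'wrist',o);cs=cam(ctrl,'scene')
R0=toolR(.145,.24);P0=np.array([.4157,-.3541,.1099]);C=np.array([.4738,-.3443,0]);Rc=Ro.from_euler('z',.155).as_matrix()
R=Ro.from_quat(o['tool_rot']).as_matrix()
g=np.array([-.072,0,.165])
for pitch in(0,.05,.1,.15,.2,.3):
    Rp=Ro.from_euler('y',pitch).as_matrix()
    def W(x): return o['ee_pos']+R@R0.T@(C+Rc@(g+Rp@(np.array(x)-g))-P0)
    print(pitch,'foot/lid edge',proj(c,[W([-.098,0,.095]),W([-.105,0,.095])]).round(1).tolist(),'far lid corners scene',proj(cs,[W([.105,-.054,.095]),W([.105,.054,.095]),W([-.105,.054,.095]),W([.094,0,.165])]).round(1).tolist())
E
```

```text
0 foot/lid edge [[318.2, 160.9], [318.0, 149.6]] far lid corners scene [[231.0, 216.8], [256.1, 223.3], [281.2, 191.4], [242.2, 203.5]]
0.05 foot/lid edge [[318.1, 156.3], [318.0, 144.9]] far lid corners scene [[231.9, 218.0], [256.9, 224.5], [281.5, 190.6], [242.6, 205.3]]
0.1 foot/lid edge [[318.1, 151.7], [317.9, 140.3]] far lid corners scene [[232.9, 219.1], [257.8, 225.5], [281.8, 189.7], [243.0, 207.0]]
0.15 foot/lid edge [[318.0, 147.2], [317.8, 135.8]] far lid corners scene [[233.8, 220.0], [258.6, 226.4], [282.1, 188.9], [243.4, 208.5]]
0.2 foot/lid edge [[317.9, 142.8], [317.8, 131.4]] far lid corners scene [[234.9, 220.8], [259.5, 227.2], [282.4, 188.0], [244.0, 210.0]]
0.3 foot/lid edge [[317.8, 134.4], [317.6, 123.0]] far lid corners scene [[237.0, 222.1], [261.4, 228.4], [282.9, 186.2], [245.1, 212.7]]
```

The caddy has pitched about 0.3 rad in the pads and weighs about 8.4 N. I'll set it back down and regrip about 26 mm nearer the bend, which shortens the lever arm.

Call:
drive_tool([
  [0, 0, 0, 0.015, 0, 0.06, 1],
  [0, 0, 0, 0.03, 0, 0.12, 1],
  [0, 0, 0, 0.043, 0, 0.18, 1],
  [0, 0, 0, 0.053, 0, 0.22, 1],
  [0, 0, 0, 0.06, 0, 0.25, 1],
])

```text
clock: 8.57
ee_pos: [0.4149, -0.3567, 0.114]
tool_rot: [-0.071, 0.99, 0.005, 0.12]
wrist_force: [-14.2, -0.8, 12.4]
width: 0.077
finger_force: 60.2
```

Call:
drive_tool([
  [0, 0, 0, 0, 0, 0, 1],
  [0, 0, 0, 0, 0, 0, 0.5],
  [0, 0, 0, 0, 0, 0, 0.2],
  [0, 0, 0, -0.065, 0, 0.016, 0.2],
  [0, 0, 0, -0.128, 0, 0.031, 0.2],
])

```text
clock: 9.2
ee_pos: [0.4428, -0.3495, 0.109]
tool_rot: [-0.072, 0.99, 0.01, 0.119]
wrist_force: [-0.3, 0.1, 0.6]
width: 0.399
finger_force: 0.0
```

```bash
python3 - <<'E'
from h import *
from plant import ctrl
o=avg(ctrl,6,'wrist');im=ctrl.capture('wrist')[:,:,::-1];cv2.imwrite('pics/w5.png',im)
c=cam(ctrl,'wrist',ctrl.get_obs());print(proj(c,[[.377,-.3595,.095],[.3701,-.361,.095]]))
g=cv2.cvtColor(im,cv2.COLOR_BGR2GRAY);print(g[80:240:4,318]);print(g[190,290:345:2])
E
```

```text
t 9.5 F [-0.35  0.09 -0.45] sd [0.46 0.43 0.48] T [-0.012  0.1    0.025] P [ 0.4425 -0.3493  0.1088] w 0.397 ff 0.0
[[316.87398527 116.93403129]
 [315.90852761 103.79626251]]
[117 115 118 132 134  51  52  52  54  52  53  49  52  48  52  52  55  49
  51  51  53  55  55  51  53  54  55  49  55  53  58  52  58  49  50  55
  50  54  52  54]
[175 174 173 169 167 171  49  55  55  56  53  53  54  52  54  50  48  69
 186 181 185 189 186 186 183 185 179 175]
```

Call:
drive_tool([
  [0, 0, 0, 0.045, 0, -0.014, 0.2],
  [0, 0, 0, 0.045, 0, -0.014, 0.6],
  [0, 0, 0, 0.045, 0, -0.014, 1],
  [0, 0, 0, 0.045, 0, -0.014, 1],
  [0, 0, 0, 0.045, 0, -0.014, 1],
])

```text
clock: 10.18
ee_pos: [0.4319, -0.3519, 0.11]
tool_rot: [-0.071, 0.99, 0.009, 0.118]
wrist_force: [-4.0, -2.8, 1.5]
width: 0.083
finger_force: 58.6
```

```bash
python3 - <<'E'
from h import *
from plant import ctrl
o=avg(ctrl,2,'wrist');im=ctrl.capture('wrist')[:,:,::-1]
g=cv2.cvtColor(im,cv2.COLOR_BGR2GRAY);print(g[80:200:2,318]);
lid,_=blob(im,(8,40,120),(25,180,255),(200,60,440,230))
print('lid top edge row',lid[:,1].min(), 'x range at top',lid[lid[:,1]<lid[:,1].min()+4,0].min(),lid[lid[:,1]<lid[:,1].min()+4,0].max())
E
```

```text
t 10.275 F [-3.49 -3.83  2.17] sd [0.01 0.34 0.18] T [-0.552  0.624 -0.2  ] P [ 0.4319 -0.3519  0.11  ] w 0.083 ff 58.6
[157 154 159 166 117 114 113 113 116 114 113 117 119  99 123 129 140 149
  44  53  53  50  49  49  51  52  57  50  50  51  50  55  54  52  47  55
  53  54  57  54  53  54  56  54  57  55  55  56  56  55  56  55  59  56
  55  54  52  53  58  55]
lid top edge row 87 x range at top 255 378
```

Call:
drive_tool([
  [0, 0, 0, -0.006, 0, -0.025, 1],
  [0, 0, 0, -0.02, 0, -0.08, 1],
  [0, 0, 0, -0.036, 0, -0.15, 1],
  [0, 0, 0, -0.052, 0, -0.215, 1],
  [0, 0, 0, -0.06, 0, -0.25, 1],
])

```text
clock: 10.95
ee_pos: [0.4325, -0.3516, 0.1628]
tool_rot: [-0.072, 0.99, 0.009, 0.119]
wrist_force: [0.6, -0.3, -8.3]
width: 0.079
finger_force: 58.6
```

```bash
python3 - <<'E'
from h import *
from plant import ctrl
for k in range(2):
    o=avg(ctrl,3,'wrist');im=ctrl.capture('wrist')[:,:,::-1]
    g=cv2.cvtColor(im,cv2.COLOR_BGR2GRAY);print(g[60:160:2,318]);
    lid,_=blob(im,(8,40,120),(25,180,255),(200,40,440,230));print('lid top row',lid[:,1].min())
s=ctrl.capture('scene')[:,:,::-1];cv2.imwrite('pics/s4.png',s);cv2.imwrite('pics/w6.png',im)
E
```

```text
t 11.1 F [-0.12  0.33 -7.78] sd [0.16 0.26 0.76] T [-0.136  0.707 -0.018] P [ 0.4325 -0.3516  0.1627] w 0.085 ff 58.7
[166 167 175 166 165 167 166 170 170 170 121 123 124 122 124 122 121 127
 125 127 133  54 134 143 147 127  50  57  55  58  53  56  58  59  57  56
  57  58  57  59  58  54  59  57  59  58  54  61  55  55]
lid top row 79
t 11.3 F [-0.06  0.34 -8.51] sd [0.19 0.62 0.68] T [-0.1    0.779  0.001] P [ 0.4319 -0.351   0.1603] w 0.085 ff 58.7
[165 168 175 169 162 167 170 170 170 171 118 124 122 124 124 124 124 123
 125 125 135  50 133 153 145 155  48  52  57  58  59  59  58  58  56  59
  56  60  59  53  52  54  54  59  58  54  56  57  57  61]
lid top row 79
```

```bash
python3 - <<'E'
from h import *
from plant import ctrl
o=ctrl.get_obs()
og=dict(o);og['ee_pos']=np.array([.4319,-.3519,.110])
Rt=Ro.from_quat(o['tool_rot']).as_matrix();c=cam(ctrl,'wrist',og)
f=plane(c,[(318,117)],.095)[0];u=np.array([np.cos(.155),np.sin(.155),0]);C=f+.098*u;print('foot',f,'C',C)
pads=og['ee_pos']+Rt@[0,0,-.057];print('pads',pads,'a',(pads-C)@u, 'lat',(pads-C)@[-u[1],u[0],0])
# foot & bend now for pitches, gripped at a
a=(pads-C)@u;Rc=Ro.from_euler('z',.155).as_matrix();cn=cam(ctrl,'wrist',o);g=np.array([a,0,.165])
for p in(0,.04,.08,.12):
    Rp=Ro.from_euler('y',p).as_matrix()
    W=lambda x:o['ee_pos']+(np.array([C[0],C[1],0])+Rc@(g+Rp@(np.array(x)-g))-og['ee_pos'])
    print(p,'foot row',proj(cn,W([-.098,0,.095])).round(1),'bend in tool',(Rt.T@(W([0,0,.1725])-o['ee_pos'])).round(4),'far corner scene',proj(cam(ctrl,'scene'),[W([.105,-.054,.095]),W([-.105,.054,.095])]).round(1).tolist())
E
```

```text
foot [ 0.3675898  -0.36093781  0.095     ] C [ 0.46441493 -0.34580856  0.095     ]
pads [ 0.41863065 -0.35397727  0.16539503] a -0.04649648086165985 lat -0.0010025936372595632
0 foot row [[318. 117.]] bend in tool [-0.0468  0.0015 -0.0529] far corner scene [[232.3, 215.3], [282.1, 190.2]]
0.04 foot row [[317.9 112.9]] bend in tool [-0.0467  0.0015 -0.0511] far corner scene [[233.0, 216.0], [282.4, 189.3]]
0.08 foot row [[317.9 108.9]] bend in tool [-0.0464  0.0015 -0.0492] far corner scene [[233.6, 216.7], [282.6, 188.5]]
0.12 foot row [[317.8 104.9]] bend in tool [-0.0461  0.0015 -0.0474] far corner scene [[234.3, 217.3], [282.8, 187.6]]
```

```bash
cat >> h.py <<'E'
b=np.array([-.0467,.0015,-.051]); SO=np.array([.573,.2188]); SY=.027
def tcp_for(sx,sy,z,R):
    """TCP with the caddy bend at (sx,sy) in the scale frame, height z"""
    q=Ro.from_euler('z',SY).as_matrix()@np.array([sx,sy,0]); return np.array([SO[0]+q[0],SO[1]+q[1],z])-R@b
E
python3 - <<'E'
from h import *
from plant import ctrl
o=ctrl.get_obs();R=toolR(.017,.28);B=tcp_for(0,-.15,.335,R);print(o['ee_pos'],B,np.hypot(*B[:2]))
o2=dict(o);o2['ee_pos']=o['ee_pos']+[0,0,.12];go(o,o2['ee_pos'],Ro.from_quat(o['tool_rot']).as_matrix());go(o2,B,R)
E
```

```text
[ 0.43197768 -0.35108944  0.16043808] [0.5462923  0.06683153 0.27308036] 0.5503650929965279
row [ 0.      0.      0.     -0.1414  0.0016 -0.5831]
row [ 0.0224 -0.0269  0.0778 -0.8316  1.9857  0.245 ]
```

Call:
drive_tool([
  [0, 0, 0, -0.02, 0, -0.083, 1],
  [0, 0, 0, -0.05, 0, -0.21, 1],
  [0, 0, 0, -0.085, 0, -0.35, 1],
  [0, 0, 0, -0.12, 0, -0.49, 1],
  [0, 0, 0, -0.141, 0, -0.583, 1],
])

```text
clock: 12.02
ee_pos: [0.4324, -0.3517, 0.2847]
tool_rot: [-0.072, 0.99, 0.008, 0.12]
wrist_force: [0.5, 0.8, -8.2]
width: 0.084
finger_force: 58.7
```

Call:
drive_tool([
  [0, 0, 0, -0.042, 0.1, 0.012, 1],
  [0, 0, 0, -0.125, 0.3, 0.037, 1],
  [0, 0, 0, -0.21, 0.5, 0.06, 1],
  [0, 0, 0, -0.31, 0.74, 0.09, 1],
  [0, 0, 0, -0.416, 0.993, 0.122, 1],
])

```text
clock: 12.65
ee_pos: [0.489, -0.1398, 0.2769]
tool_rot: [-0.071, 0.99, 0.01, 0.118]
wrist_force: [2.5, 0.6, -7.9]
width: 0.081
finger_force: 58.7
```

Call:
drive_tool([
  [0.005, -0.006, 0.02, -0.1, 0.24, 0.03, 1],
  [0.01, -0.012, 0.04, -0.2, 0.48, 0.06, 1],
  [0.016, -0.018, 0.06, -0.29, 0.7, 0.086, 1],
  [0.02, -0.024, 0.07, -0.37, 0.88, 0.11, 1],
  [0.022, -0.027, 0.078, -0.416, 0.993, 0.122, 1],
])

```text
clock: 13.28
ee_pos: [0.5453, 0.0705, 0.2728]
tool_rot: [-0.01, 0.99, 0.003, 0.139]
wrist_force: [0.3, 0.7, -9.1]
width: 0.078
finger_force: 58.7
```

```bash
python3 - <<'E'
from h import *
from plant import ctrl
o=avg(ctrl,5,'scene');R=toolR(.017,.28);go(o,tcp_for(0,-.15,.335,R),R);print(o['q'])
s=ctrl.capture('scene')[:,:,::-1];w=ctrl.capture('wrist')[:,:,::-1];cv2.imwrite('pics/s5.png',s);cv2.imwrite('pics/w7.png',w)
s=cv2.resize(s[180:300,300:430],None,fx=4,fy=4,interpolation=cv2.INTER_CUBIC)
cv2.imwrite('pics/v.png',np.hstack([s,cv2.resize(w[0:400,180:500],(280,350)).copy() if 0 else cv2.copyMakeBorder(w[0:400,190:460],0,80,0,0,0)]))
cs=cam(ctrl,'scene');print(proj(cs,[[*SO,.285]]), proj(cs,(o['ee_pos']+Ro.from_quat(o['tool_rot']).as_matrix()@b)))
E
```

```text
t 13.525 F [-0.25  1.01 -8.05] sd [0.64 1.37 0.35] T [0.058 0.871 0.025] P [0.5454 0.0694 0.2728] w 0.081 ff 58.8
row [-0.0001 -0.0005  0.0004 -0.0036  0.0008  0.0014]
[ 0.06978499 -0.29568082  1.47564058 -0.01474241  1.68276079 -1.52238959]
[[383.37774126 241.47245493]] [[337.77651935 213.20097394]]
```

View pics/v.png

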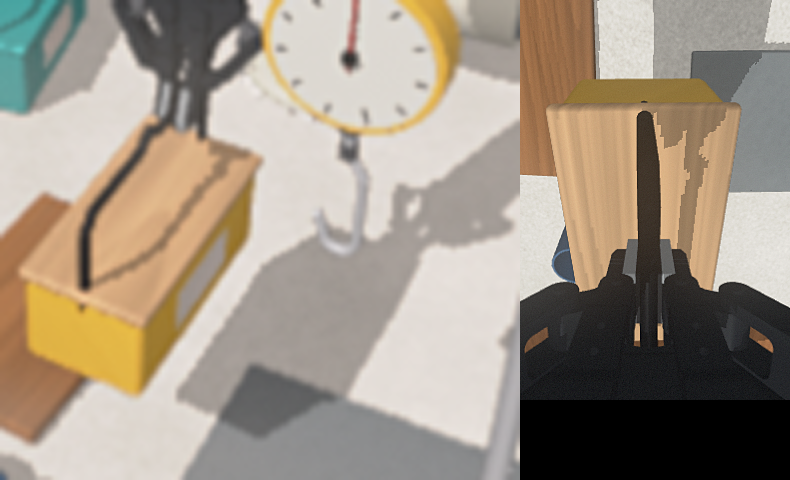

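The scene crop shows the level caddy, the bend near (338,213), and the empty hook: tip near (379.5,232), shank near (391,227) and lower bend near (385,243). The needle is at zero.

```bash
python3 - <<'E'
from h import *
from plant import ctrl
s=cv2.imread('pics/s5.png');g=cv2.cvtColor(s,cv2.COLOR_BGR2GRAY);cs=cam(ctrl,'scene')
for r in range(222,248): print(r,g[r,374:398])
Q=Ro.from_euler('z',SY).as_matrix()
for n,p in(('tip',[0,-.018,.313]),('shank',[0,.013,.324]),('seat',[0,0,.285]),('bottom',[0,0,.277]),('shank354',[0,.013,.354])):
    print(n,proj(cs,Q@np.array(p)+[*SO,0]))
E
```

```text
222 [219 219 219 219 219 218 217 217 218 219 220 221 223 215 191 185 178 186
 217 223 222 221 220 220]
223 [217 218 218 219 219 218 218 217 217 217 218 219 221 219 199 187 180 178
 208 221 222 221 220 220]
224 [217 217 217 218 218 218 218 218 218 218 217 218 219 220 212 190 182 177
 194 218 221 221 221 221]
225 [217 217 217 218 218 217 217 217 219 218 217 217 218 219 213 187 178 179
 197 219 221 220 220 220]
226 [218 216 217 218 217 217 215 216 217 217 217 218 219 220 215 185 172 170
 197 220 222 221 220 220]
227 [217 217 217 218 217 217 216 216 217 217 218 218 219 221 215 186 170 165
 198 219 221 220 220 219]
228 [216 217 216 217 217 216 216 216 216 217 218 219 220 221 216 187 170 170
 211 221 220 219 219 213]
229 [216 218 218 217 217 217 216 216 216 216 216 217 219 221 216 185 168 172
 215 222 220 220 221 213]
230 [217 218 220 218 218 218 217 218 218 217 217 217 218 219 209 182 168 174
 214 222 221 220 222 214]
231 [218 219 220 220 217 216 212 218 220 219 218 218 218 216 200 179 168 177
 214 220 219 219 222 214]
232 [218 220 219 218 215 208 193 215 220 219 219 218 219 215 196 178 1
[... 1058 characters left out ...]
159]
243 [157 157 156 155 153 154 154 152 156 161 173 184 178 167 155 154 156 157
 157 159 159 160 159 160]
244 [159 158 157 156 154 155 156 156 153 152 154 159 159 156 154 156 159 158
 159 158 159 160 160 160]
245 [159 158 158 157 156 156 157 157 156 154 155 155 155 155 155 157 159 158
 157 156 157 160 160 161]
246 [159 158 157 157 156 155 157 157 157 156 156 156 157 155 154 156 157 157
 155 154 156 157 160 161]
247 [158 157 156 155 154 156 155 156 156 154 155 155 156 156 155 155 157 156
 156 156 155 157 159 160]
tip [[378.32031265 232.47975035]]
shank [[388.72656592 232.98852497]]
seat [[383.37774126 241.47245493]]
bottom [[383.16266953 243.44983407]]
shank354 [[389.65630012 225.07310451]]
```

```bash
python3 - <<'E'
from h import *
from plant import ctrl
s=cv2.imread('pics/s5.png');g=cv2.cvtColor(s,cv2.COLOR_BGR2GRAY);cs=cam(ctrl,'scene');o=ctrl.get_obs()
B=o['ee_pos']+Ro.from_quat(o['tool_rot']).as_matrix()@b;Q=Ro.from_euler('z',SY).as_matrix();print(B)
for x in(0,.02,.03,.05,.07,.086):
    P=B+Q@[x,0,(.0045 if x==0 else -.0075)];p=proj(cs,P)[0]
    d=proj(cs,P+Q@[0,.01,0])[0]-p; n=np.array([.53,.51])*0+d/np.linalg.norm(d)
    r=[int(g[int(round(p[1]+k*n[1])),int(round(p[0]+k*n[0]))]) for k in range(-7,8)]
    print(x,p.round(1),'px/10mm',np.linalg.norm(d).round(2),r)
E
```

```text
[0.57674423 0.06772312 0.33557322]
0 [337.4 211.9] px/10mm 3.15 [218, 219, 219, 202, 177, 139, 103, 75, 70, 70, 129, 165, 177, 175, 174]
0.02 [334.4 218.8] px/10mm 3.17 [218, 201, 187, 181, 150, 150, 97, 72, 114, 160, 173, 171, 171, 175, 179]
0.03 [332.8 220.7] px/10mm 3.18 [222, 207, 190, 185, 170, 123, 78, 93, 142, 167, 171, 171, 173, 178, 178]
0.05 [329.7 224.7] px/10mm 3.22 [222, 201, 189, 182, 146, 99, 62, 101, 145, 172, 172, 172, 172, 176, 179]
0.07 [326.5 228.8] px/10mm 3.25 [221, 199, 183, 178, 140, 90, 55, 62, 109, 161, 177, 175, 175, 179, 181]
0.086 [323.9 232.1] px/10mm 3.28 [180, 199, 189, 179, 165, 121, 53, 74, 129, 180, 179, 177, 179, 181, 181]
```

```bash
sed -i 's/SO=np.array(\[.573,.2188\])/SO=np.array([.571,.2212])/' h.py; python3 - <<'E'
from h import *
from plant import ctrl
o=ctrl.get_obs();R=toolR(.017,.28);print(o['ee_pos'])
go(o,tcp_for(0,-.002,.334,R),R)
E
```

```text
[0.54601778 0.06570911 0.27363802]
row [-5.000e-04  3.000e-04 -6.000e-04  1.800e-02  7.577e-01  2.600e-03]
```

Call:
drive_tool([
  [0, 0, 0, 0.005, 0.08, 0, 1],
  [0, 0, 0, 0.01, 0.25, 0, 1],
  [0, 0, 0, 0.015, 0.42, 0, 1],
  [0, 0, 0, 0.018, 0.54, 0, 1],
  [0, 0, 0, 0.018, 0.6, 0, 1],
])

```text
clock: 14.25
ee_pos: [0.5404, 0.1883, 0.2724]
tool_rot: [-0.009, 0.99, 0.002, 0.14]
wrist_force: [0.3, -0.0, -7.7]
width: 0.08
finger_force: 58.8
```

Call:
drive_tool([
  [0, 0, 0, 0, 0.04, 0, 1],
  [0, 0, 0, 0, 0.08, 0, 1],
  [0, 0, 0, 0, 0.12, 0, 1],
  [0, 0, 0, 0, 0.15, 0, 1],
  [0, 0, 0, 0, 0.157, 0, 1],
])

```text
clock: 14.88
ee_pos: [0.5403, 0.2181, 0.2725]
tool_rot: [-0.009, 0.99, 0.001, 0.14]
wrist_force: [-0.2, 0.1, -7.6]
width: 0.083
finger_force: 58.8
```

```bash
python3 - <<'E'
from h import *
from plant import ctrl
o=avg(ctrl,4,'scene');R=toolR(.017,.28);go(o,tcp_for(0,-.002,.334,R),R)
s=ctrl.capture('scene')[:,:,::-1];cv2.imwrite('pics/s6.png',s)
cs=cam(ctrl,'scene');B=o['ee_pos']+Ro.from_quat(o['tool_rot']).as_matrix()@b;print('bend',B,proj(cs,B))
cv2.imwrite('pics/v6.png',cv2.resize(s[195:270,345:430],None,fx=8,fy=8,interpolation=cv2.INTER_CUBIC))
E
```

```text
t 15.075 F [-0.1  -0.22 -7.98] sd [0.51 0.44 0.29] T [-0.006  0.881  0.002] P [0.5403 0.2178 0.2726] w 0.077 ff 58.8
row [-0.0002  0.0005 -0.0001  0.0011 -0.002   0.0026]
bend [0.57106971 0.21960821 0.33458035] [[385.27635233 228.51911858]]
```

View pics/v6.png

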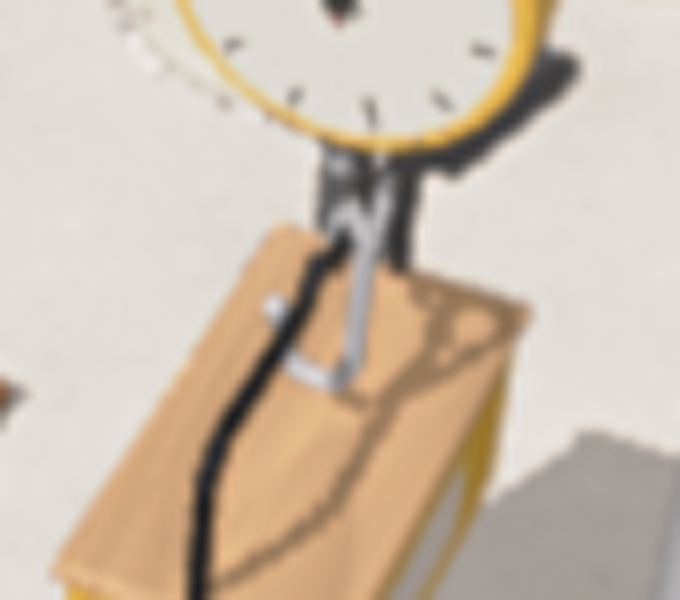

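The view shows the handle rod in the hook's mouth, with the tip to its left, the shank to its right and the bend straight above the seat. I'll lower it now.

Call:
drive_tool([
  [0, 0, 0, 0.008, 0, 0.028, 1],
  [0, 0, 0, 0.0193, 0, 0.067, 1],
  [0, 0, 0, 0.0317, 0, 0.11, 1],
  [0, 0, 0, 0.0436, 0, 0.152, 1],
  [0, 0, 0, 0.0525, 0, 0.183, 1],
])

```text
clock: 15.75
ee_pos: [0.5402, 0.2177, 0.2334]
tool_rot: [-0.008, 0.99, 0.001, 0.139]
wrist_force: [-0.3, -0.3, -8.4]
width: 0.083
finger_force: 58.8
```

Call:
drive_tool([
  [0, 0, 0, 0.004, 0, 0.014, 1],
  [0, 0, 0, 0.009, 0, 0.031, 1],
  [0, 0, 0, 0.0145, 0, 0.05, 1],
  [0, 0, 0, 0.02, 0, 0.069, 1],
  [0, 0, 0, 0.0255, 0, 0.089, 1],
])

```text
clock: 16.38
ee_pos: [0.5406, 0.2178, 0.2162]
tool_rot: [-0.008, 0.99, 0.001, 0.14]
wrist_force: [-0.8, 0.2, -6.4]
width: 0.079
finger_force: 58.9
```

```bash
python3 - <<'E'
from h import *
from plant import ctrl
o=avg(ctrl,6,'scene');B=o['ee_pos']+Ro.from_quat(o['tool_rot']).as_matrix()@b;print('bend',B)
E
```

```text
t 16.675 F [-0.68  0.02 -6.97] sd [0.48 0.32 0.36] T [-0.012  0.867 -0.011] P [0.5404 0.2178 0.2159] w 0.081 ff 58.9
bend [0.57109018 0.21986963 0.27828109]
```

Call:
drive_tool([
  [0, 0, 0, 0.0055, 0, 0.019, 1],
  [0, 0, 0, 0.012, 0, 0.042, 1],
  [0, 0, 0, 0.0185, 0, 0.064, 1],
  [0, 0, 0, 0.025, 0, 0.087, 1],
  [0, 0, 0, 0.031, 0, 0.108, 1],
])

```text
clock: 17.3
ee_pos: [0.5405, 0.2178, 0.1935]
tool_rot: [-0.008, 0.99, 0.001, 0.14]
wrist_force: [-1.5, 0.2, -3.4]
width: 0.079
finger_force: 59.1
```

```bash
python3 - <<'E'
from h import *
from plant import ctrl
o=avg(ctrl,6,'scene');B=o['ee_pos']+Ro.from_quat(o['tool_rot']).as_matrix()@b;print('bend',B)
E
```

```text
t 17.6 F [-1.85  0.18 -4.  ] sd [0.51 0.38 0.69] T [0.013 0.787 0.002] P [0.5405 0.2178 0.1935] w 0.079 ff 59.1
bend [0.57119186 0.21985007 0.25588932]
```

Call:
drive_tool([
  [0, 0, 0, 0.0055, 0, 0.019, 1],
  [0, 0, 0, 0.012, 0, 0.042, 1],
  [0, 0, 0, 0.0185, 0, 0.064, 1],
  [0, 0, 0, 0.025, 0, 0.087, 1],
  [0, 0, 0, 0.031, 0, 0.108, 1],
])

```text
clock: 18.23
ee_pos: [0.5406, 0.2178, 0.1711]
tool_rot: [-0.008, 0.99, 0.001, 0.14]
wrist_force: [-2.5, -0.1, -0.8]
width: 0.081
finger_force: 59.2
```

```bash
python3 - <<'E'
from h import *
from plant import ctrl
o=avg(ctrl,8,'scene');B=o['ee_pos']+Ro.from_quat(o['tool_rot']).as_matrix()@b;print('bend',B)
im=ctrl.capture('wrist')[:,:,::-1];cv2.imwrite('pics/w8.png',im)
g=cv2.cvtColor(im,cv2.COLOR_BGR2GRAY);print(g[60:160:2,318]);
lid,_=blob(im,(8,40,120),(25,180,255),(200,40,440,230));print('lid top row',lid[:,1].min())
E
```

```text
t 18.625 F [-2.07 -0.13 -1.58] sd [0.44 0.28 0.4 ] T [0.016 0.622 0.006] P [0.5405 0.2178 0.1711] w 0.076 ff 59.2
bend [0.57123363 0.21985028 0.23337487]
[156 161 138  95  98 103  99  99  99 100 100  99 109 116 114 112 111 113
 112 110 117 117  97 118 129 142 144  35  51  50  50  48  49  52  49  46
  49  47  44  51  51  53  49  52  51  51  53  54  51  54]
lid top row 84
```

Call:
drive_tool([
  [0, 0, 0, 0.005, 0, 0.006, 1],
  [0, 0, 0, 0.01, 0, 0.012, 1],
  [0, 0, 0, 0.0165, 0, 0.021, 1],
  [0, 0, 0, 0.0165, 0, 0.021, 1],
])

```text
clock: 19.18
ee_pos: [0.538, 0.2179, 0.1657]
tool_rot: [-0.009, 0.99, 0.001, 0.139]
wrist_force: [-2.1, 1.2, -1.4]
width: 0.076
finger_force: 59.3
```

```bash
python3 - <<'E'
from h import *
from plant import ctrl
o=avg(ctrl,8,'scene');B=o['ee_pos']+Ro.from_quat(o['tool_rot']).as_matrix()@b;print('bend',B)
E
```

```text
t 19.575 F [-3.84  1.37 -1.12] sd [0.47 0.47 0.32] T [0.152 0.827 0.123] P [0.5381 0.2179 0.166 ] w 0.079 ff 59.3
bend [0.56890241 0.21987999 0.22790093]
```

Call:
drive_tool([
  [0, 0, 0, -0.005, 0, 0.0014, 1],
  [0, 0, 0, -0.01, 0, 0.003, 1],
  [0, 0, 0, -0.0144, 0, 0.0041, 1],
  [0, 0, 0, -0.0144, 0, 0.0041, 1],
])

```text
clock: 20.08
ee_pos: [0.5384, 0.2179, 0.1642]
tool_rot: [-0.009, 0.991, 0.001, 0.136]
wrist_force: [-14.7, 1.2, -1.1]
width: 0.082
finger_force: 59.5
```

```bash
python3 - <<'E'
from h import *
from plant import ctrl
o=avg(ctrl,6,'scene');B=o['ee_pos']+Ro.from_quat(o['tool_rot']).as_matrix()@b;print('bend',B)
s=ctrl.capture('scene')[:,:,::-1];cv2.imwrite('pics/s7.png',s)
cs=cam(ctrl,'scene');p=proj(cs,B)[0];print(p)
g=cv2.cvtColor(s,cv2.COLOR_BGR2GRAY);x,y=p.astype(int)
for r in range(y-16,y+12,1): print(r,g[r,x-16:x+16])
E
```

```text
t 20.375 F [-15.66   0.32  -0.73] sd [0.57 0.49 0.47] T [0.088 2.475 0.091] P [0.5384 0.2179 0.1643] w 0.081 ff 59.5
bend [0.56955966 0.2200005  0.22601604]
[382.64841755 255.07946558]
239 [222 222 222 221 220 221 222 222 220 219 220 221 221 221 221 213 171  93
  50  55  98 162 188 178 142  82  55  53  46  40  47  63]
240 [222 222 222 222 222 222 221 222 220 218 219 220 221 222 223 226 206 118
  56  57  73 126 179 175 126  73  54  52  45  42  41  40]
241 [222 222 222 222 223 222 222 221 218 218 218 219 221 221 221 224 211 126
  75 101  93 117 171 163 107  63  55  54  45  43  42  43]
242 [222 223 222 221 221 221 222 222 220 219 220 219 218 219 221 224 209 123
 101 152 134 137 173 156 102  60  53  51  57  72  68  50]
243 [223 223 222 221 221 221 222 222 222 222 221 219 217 219 221 223 198 112
 117 172 141 150 175 160 130  82  51  53  97 150 144  99]
244 [222 223 221 221 221 223 223 222 223 223 221 220 218 220 223 220 174 102
 133 170 124 141 171 167 164 106  52  64 140 216 215 175]
245 [222 223 222 221 221 222 223 223 223 223 222 220 215 219 224 217 151 101
 153 165 115 147 173 167 168
[... 2164 characters left out ...]
 161 137 124 124 126 125]
262 [212 188 177 176 177 175 169 170 175 173 148  89  41  62 120 166 178 181
 185 186 186 184 182 184 184 178 158 141 127 125 126 126]
263 [197 178 175 177 177 171 168 174 175 157 108  52  48  99 149 174 179 183
 186 186 185 183 183 184 185 181 170 149 129 125 126 126]
264 [188 176 176 178 172 167 169 177 168 126  66  41  83 139 169 179 181 185
 186 186 184 183 184 184 183 182 169 139 126 129 137 147]
265 [183 176 177 176 169 167 174 177 154  93  39  60 122 165 177 181 183 186
 186 185 184 184 185 184 182 175 155 131 134 150 160 170]
266 [179 176 177 172 167 171 178 168 124  60  40  91 150 175 179 182 185 187
 187 185 183 185 186 184 178 157 135 128 147 171 177 178]
```

Call:
drive_tool([
  [0, 0, 0, 0.01, 0, -0.003, 1],
  [0, 0, 0, 0.0185, 0, -0.0053, 1],
  [0, 0, 0, 0.0185, 0, -0.0053, 1],
])

```text
clock: 20.8
ee_pos: [0.538, 0.2178, 0.1666]
tool_rot: [-0.008, 0.99, 0.001, 0.141]
wrist_force: [-1.8, 1.7, -1.5]
width: 0.085
finger_force: 59.3
```

```bash
python3 - <<'E'
from h import *
from plant import ctrl
o=avg(ctrl,8,'scene');B=o['ee_pos']+Ro.from_quat(o['tool_rot']).as_matrix()@b;print('bend',B,Ro.from_quat(o['tool_rot']).as_matrix().round(4)[:,2])
im=ctrl.capture('wrist')[:,:,::-1];cv2.imwrite('pics/w9.png',im)
g=cv2.cvtColor(im,cv2.COLOR_BGR2GRAY);print(g[60:160:2,318]);
E
```

```text
t 21.2 F [-0.75  1.77 -1.21] sd [0.41 0.51 0.58] T [0.233 0.363 0.152] P [0.5379 0.2178 0.1663] w 0.081 ff 59.3
bend [0.56855065 0.21975826 0.22820517] [ 0.2776  0.0046 -0.9607]
[156 159 157 160 138  95 103 100  97 100 100  99 101 117 114 116 111 113
 112 115 110 114 122  68 127 140 136  54  51  48  48  52  48  50  45  51
  50  48  51  53  51  52  49  52  46  52  51  49  48  48]
```

Call:
drive_tool([
  [0, 0, 0, 0.003, 0.002, 0.007, 1],
  [0, 0, 0, 0.0065, 0.004, 0.017, 1],
  [0, 0, 0, 0.0107, 0.006, 0.028, 1],
  [0, 0, 0, 0.0107, 0.006, 0.028, 1],
])

```text
clock: 21.75
ee_pos: [0.5376, 0.2184, 0.1602]
tool_rot: [-0.008, 0.99, 0.001, 0.14]
wrist_force: [4.3, -1.3, -1.3]
width: 0.082
finger_force: 59.1
```

```bash
python3 - <<'E'
from h import *
from plant import ctrl
o=avg(ctrl,12,'scene');B=o['ee_pos']+Ro.from_quat(o['tool_rot']).as_matrix()@b;print('bend',B)
E
```

```text
t 22.35 F [ 4.38 -2.15 -0.22] sd [0.43 0.54 0.56] T [-0.322 -0.451 -0.197] P [0.5376 0.2185 0.1606] w 0.078 ff 59.1
bend [0.56827551 0.22051341 0.22255109]
```

Call:
drive_tool([
  [0, 0, 0, -0.0008, -0.0015, 0.0015, 1],
  [0, 0, 0, -0.0015, -0.003, 0.003, 1],
  [0, 0, 0, -0.0015, -0.003, 0.003, 1],
])

```text
clock: 22.72
ee_pos: [0.5376, 0.2184, 0.1597]
tool_rot: [-0.008, 0.99, 0.001, 0.14]
wrist_force: [3.9, -0.1, 0.1]
width: 0.08
finger_force: 59.1
```

```bash
python3 - <<'E'
from h import *
from plant import ctrl
o=avg(ctrl,10,'scene');B=o['ee_pos']+Ro.from_quat(o['tool_rot']).as_matrix()@b;print('bend',B)
E
```

```text
t 23.225 F [ 4.18 -0.75 -0.27] sd [0.51 0.42 0.48] T [-0.141 -0.407 -0.085] P [0.5376 0.2184 0.1597] w 0.081 ff 59.1
bend [0.56828557 0.22040367 0.22165729]
```

Call:
drive_tool([
  [0, 0, 0, -0.0024, -0.001, 0.0007, 1],
  [0, 0, 0, -0.005, -0.001, 0.0014, 1],
  [0, 0, 0, -0.005, -0.001, 0.0014, 1],
])

```text
clock: 23.6
ee_pos: [0.5378, 0.2183, 0.1591]
tool_rot: [-0.009, 0.99, 0.001, 0.139]
wrist_force: [-1.2, 0.4, -0.8]
width: 0.078
finger_force: 59.3
```

```bash
python3 - <<'E'
from h import *
from plant import ctrl
o=avg(ctrl,10,'scene');B=o['ee_pos']+Ro.from_quat(o['tool_rot']).as_matrix()@b;print('bend',B)
E
```

```text
t 24.1 F [-4.01 -0.46 -0.4 ] sd [1.23 0.66 0.41] T [-0.042  0.823 -0.027] P [0.5379 0.2183 0.1592] w 0.081 ff 59.3
bend [0.568805   0.22027217 0.22120968]
```

Call:
drive_tool([
  [0, 0, 0, 0.0024, -0.0005, -0.0007, 1],
  [0, 0, 0, 0.0024, -0.0005, -0.0007, 1],
  [0, 0, 0, 0.0024, -0.0005, -0.0007, 1],
])

```text
clock: 24.48
ee_pos: [0.538, 0.2181, 0.1597]
tool_rot: [-0.008, 0.99, 0.001, 0.14]
wrist_force: [-3.6, 1.6, -0.2]
width: 0.078
finger_force: 59.3
```

```bash
python3 - <<'E'
from h import *
from plant import ctrl
o=avg(ctrl,10,'scene');B=o['ee_pos']+Ro.from_quat(o['tool_rot']).as_matrix()@b;print('bend',B)
E
```

```text
t 24.975 F [-4.52  0.57 -0.48] sd [0.43 0.56 0.49] T [0.045 0.813 0.029] P [0.538  0.2181 0.1596] w 0.081 ff 59.3
bend [0.5687511  0.22012593 0.22158388]
```

Call:
drive_tool([
  [0, 0, 0, 0.003, 0, -0.0008, 1],
  [0, 0, 0, 0.003, 0, -0.0008, 1],
  [0, 0, 0, 0.003, 0, -0.0008, 1],
  [0, 0, 0, 0.003, 0, -0.0008, 1],
])

```text
clock: 25.48
ee_pos: [0.5379, 0.218, 0.1599]
tool_rot: [-0.008, 0.99, 0.001, 0.14]
wrist_force: [1.7, 1.6, -0.3]
width: 0.081
finger_force: 59.2
```

```bash
python3 - <<'E'
from h import *
from plant import ctrl
o=avg(ctrl,10,'scene');B=o['ee_pos']+Ro.from_quat(o['tool_rot']).as_matrix()@b;print('bend',B)
E
```

```text
t 25.975 F [ 1.03  0.65 -0.24] sd [0.65 0.58 0.61] T [0.112 0.023 0.085] P [0.5378 0.218  0.1599] w 0.079 ff 59.2
bend [0.56840758 0.22005326 0.22178835]
```

Call:
drive_tool([
  [0, 0, 0, 0, 0, 0, 0.75],
  [0, 0, 0, 0, 0, 0, 0.5],
  [0, 0, 0, 0, 0, 0, 0.3],
  [0, 0, 0, 0, 0, 0, 0.2],
])

```text
clock: 26.48
ee_pos: [0.5374, 0.218, 0.1597]
tool_rot: [-0.008, 0.99, 0.001, 0.14]
wrist_force: [-1.1, 0.4, 0.1]
width: 0.396
finger_force: 0.0
```

```bash
cat > mot.py <<'E'
from h import *
from plant import ctrl
# motion of the handle in the wrist view and of the scene crop, frame to frame
pw=None
for k in range(10):
    im=ctrl.capture('wrist');g=cv2.cvtColor(im,cv2.COLOR_RGB2GRAY).astype(int)
    col=g[100:130,318];r=100+int(np.argmax(np.diff(col)*-1)); row=np.nonzero(g[190,285:350]<90)[0]
    print(k,'foot row',r,'rod cols',285+row.min(),285+row.max(), 'edge',np.interp(95,[g[150,300-0],g[150,301]],[0,1]).round(2))
o=ctrl.get_obs();print(o['clock'],o['wrist_force'].round(2),o['finger_force'],o['width'],o['ee_pos'])
s=ctrl.capture('scene')[:,:,::-1];cv2.imwrite('pics/s_%d.png'%(o['clock']*100),s)
E
python3 mot.py
```

```text
0 foot row 110 rod cols 311 333 edge 0.0
1 foot row 111 rod cols 311 333 edge 0.0
2 foot row 111 rod cols 310 332 edge 0.0
3 foot row 111 rod cols 310 332 edge 0.0
4 foot row 111 rod cols 310 331 edge 0.0
5 foot row 101 rod cols 309 331 edge 0.0
6 foot row 110 rod cols 309 331 edge 0.0
7 foot row 110 rod cols 309 330 edge 0.0
8 foot row 100 rod cols 309 330 edge 0.0
9 foot row 109 rod cols 309 330 edge 0.0
26.975 [-0.49 -0.1   0.6 ] 0.0 0.39595460014518413 [0.53745007 0.2180264  0.15961124]
```

Call:
drive_tool([
  [0, 0, 0, 0, 0, 0, 0.2],
  [0, 0, 0, 0, 0, 0, 0.2],
  [0, 0, 0, 0, 0, 0, 0.2],
  [0, 0, 0, 0, 0, 0, 0.2],
  [0, 0, 0, 0, 0, 0, 0.2],
])

```text
clock: 27.65
ee_pos: [0.5375, 0.2181, 0.1597]
tool_rot: [-0.008, 0.99, 0.001, 0.14]
wrist_force: [0.3, 0.9, 0.4]
width: 0.399
finger_force: 0.0
```

```bash
python3 mot.py; python3 - <<'E'
import cv2,glob
from h import *
from plant import ctrl
fs=sorted(glob.glob('pics/s_*.png'));a,c=[cv2.imread(f,0).astype(int) for f in fs[-2:]];d=abs(a-c)[150:330,300:430];print('scene change max,count>25',d.max(),(d>25).sum())
o=ctrl.get_obs();B=o['ee_pos']+Ro.from_quat(o['tool_rot']).as_matrix()@b
cs=cam(ctrl,'scene');g=c;print(B)
for x in(.03,.05,.07,.086):
    P=B+Ro.from_euler('z',SY).as_matrix()@[x,0,-.0075];p=proj(cs,P)[0];d=proj(cs,P+[0,.01,0])[0]-p;n=d/np.linalg.norm(d)
    print(p.round(1),[int(g[int(round(p[1]+k*n[1])),int(round(p[0]+k*n[0]))]) for k in range(-7,8)])
E
```

```text
0 foot row 110 rod cols 310 332 edge 0.0
1 foot row 100 rod cols 310 332 edge 0.0
2 foot row 100 rod cols 310 332 edge 0.0
3 foot row 100 rod cols 310 332 edge 0.0
4 foot row 100 rod cols 310 332 edge 0.0
5 foot row 100 rod cols 310 332 edge 0.0
6 foot row 100 rod cols 310 332 edge 0.0
7 foot row 100 rod cols 310 332 edge 0.0
8 foot row 100 rod cols 310 332 edge 0.0
9 foot row 100 rod cols 310 332 edge 0.0
28.15 [-0.45  0.02 -0.27] 0.0 0.4031104781100766 [0.53747804 0.21802874 0.15966442]
scene change max,count>25 33 7
[0.56816704 0.2200976  0.22157823]
[378.8 264. ] [180, 172, 174, 178, 158, 107, 40, 90, 151, 181, 184, 186, 189, 189, 187]
[376.3 268.4] [173, 168, 179, 172, 172, 94, 38, 59, 154, 179, 183, 186, 188, 191, 189]
[373.7 273. ] [177, 169, 171, 176, 127, 65, 63, 127, 173, 185, 185, 187, 189, 192, 185]
[371.5 276.7] [175, 171, 172, 172, 113, 53, 52, 149, 149, 181, 187, 188, 188, 187, 182]
```

Call:
drive_tool([
  [0, 0, 0, 0, 0, 0, 0.2],
  [0, 0, 0, 0, 0, 0, 0.2],
  [0, 0, 0, 0, 0, 0, 0.2],
  [0, 0, 0, 0, 0, 0, 0.2],
])

```text
clock: 28.7
ee_pos: [0.5375, 0.218, 0.1596]
tool_rot: [-0.008, 0.99, 0.001, 0.14]
wrist_force: [-0.3, 0.3, 1.0]
width: 0.4
finger_force: 0.0
```

Call:
drive_tool([
  [0, 0, 0, 0, 0.003, 0, 0.5],
  [0, 0, 0, 0, 0.003, 0, 0.8],
  [0, 0, 0, 0, 0.003, 0, 1],
  [0, 0, 0, 0, 0.003, 0, 1],
  [0, 0, 0, 0, 0.003, 0, 1],
])

```text
clock: 29.32
ee_pos: [0.5374, 0.2185, 0.1596]
tool_rot: [-0.008, 0.99, 0.001, 0.14]
wrist_force: [-0.9, -0.8, 0.0]
width: 0.081
finger_force: 58.5
```

```bash
python3 - <<'E'
from h import *
from plant import ctrl
o=avg(ctrl,6,'wrist')
E
```

```text
t 29.625 F [-0.54 -1.22 -0.06] sd [0.35 0.46 0.54] T [-0.162  0.204 -0.104] P [0.5374 0.2185 0.1596] w 0.078 ff 58.5
```

Regrasped cleanly. I'll lift slowly.

Call:
drive_tool([
  [0, 0, 0, -0.004, 0, -0.014, 1],
  [0, 0, 0, -0.0095, 0, -0.033, 1],
  [0, 0, 0, -0.0155, 0, -0.054, 1],
  [0, 0, 0, -0.0215, 0, -0.075, 1],
  [0, 0, 0, -0.0276, 0, -0.096, 1],
])

```text
clock: 30.25
ee_pos: [0.5373, 0.2186, 0.1796]
tool_rot: [-0.008, 0.99, 0.001, 0.14]
wrist_force: [0.7, -0.7, -2.9]
width: 0.08
finger_force: 58.7
```

```bash
python3 - <<'E'
from h import *
from plant import ctrl
o=avg(ctrl,4,'wrist')
E
```

```text
t 30.45 F [-0.68 -1.77 -1.91] sd [0.68 0.59 0.76] T [-0.235  0.353 -0.151] P [0.5374 0.2186 0.1799] w 0.078 ff 58.9
```

Call:
drive_tool([
  [0, 0, 0, -0.004, 0, -0.014, 1],
  [0, 0, 0, -0.0095, 0, -0.033, 1],
  [0, 0, 0, -0.0155, 0, -0.054, 1],
  [0, 0, 0, -0.0215, 0, -0.075, 1],
  [0, 0, 0, -0.0276, 0, -0.096, 1],
])

```text
clock: 31.08
ee_pos: [0.5373, 0.2186, 0.1996]
tool_rot: [-0.008, 0.99, 0.001, 0.14]
wrist_force: [-0.1, -2.3, -5.2]
width: 0.082
finger_force: 58.7
```

```bash
python3 - <<'E'
from h import *
from plant import ctrl
o=avg(ctrl,4,'wrist')
E
```

```text
t 31.275 F [-0.17 -1.51 -4.47] sd [0.52 0.37 0.9 ] T [-0.272  0.532 -0.173] P [0.5374 0.2186 0.1999] w 0.081 ff 58.8
```

Call:
drive_tool([
  [0, 0, 0, -0.004, 0, -0.014, 1],
  [0, 0, 0, -0.0095, 0, -0.033, 1],
  [0, 0, 0, -0.0155, 0, -0.054, 1],
  [0, 0, 0, -0.0215, 0, -0.075, 1],
  [0, 0, 0, -0.0276, 0, -0.096, 1],
])

```text
clock: 31.9
ee_pos: [0.5373, 0.2188, 0.2196]
tool_rot: [-0.009, 0.99, 0.001, 0.14]
wrist_force: [0.4, -1.1, -7.0]
width: 0.077
finger_force: 58.7
```

Call:
drive_tool([
  [0, 0, 0, -0.0028, 0, -0.01, 1],
  [0, 0, 0, -0.0062, 0, -0.022, 1],
  [0, 0, 0, -0.01, 0, -0.035, 1],
  [0, 0, 0, -0.0138, 0, -0.048, 1],
  [0, 0, 0, -0.0175, 0, -0.061, 1],
])

```text
clock: 32.52
ee_pos: [0.5372, 0.2187, 0.2322]
tool_rot: [-0.009, 0.99, 0.001, 0.14]
wrist_force: [-0.1, -0.3, -7.5]
width: 0.083
finger_force: 58.7
```

```bash
python3 - <<'E'
from h import *
from plant import ctrl
o=avg(ctrl,6,'scene');B=o['ee_pos']+Ro.from_quat(o['tool_rot']).as_matrix()@b;print('bend',B)
s=ctrl.capture('scene')[:,:,::-1];cv2.imwrite('pics/s9.png',s)
im=ctrl.capture('wrist')[:,:,::-1];g=cv2.cvtColor(im,cv2.COLOR_BGR2GRAY);print(g[60:160:2,318])
E
```

```text
t 32.825 F [ 0.07  0.23 -7.96] sd [0.61 0.63 0.59] T [0.074 0.854 0.005] P [0.5373 0.2187 0.2324] w 0.08 ff 58.7
bend [0.56799739 0.22068282 0.29395139]Traceback (most recent call last):
  File "<stdin>", line 5, in <module>
ValueError: 200 camera calls are used up
```

Camera calls are used up, so from here I go by pose and force. The full weight is back in the gripper. I'll raise it clear of the tip and back it out along -y.

Call:
drive_tool([
  [0, 0, 0, -0.006, 0, -0.02, 1],
  [0, 0, 0, -0.018, 0, -0.062, 1],
  [0, 0, 0, -0.034, 0, -0.118, 1],
  [0, 0, 0, -0.05, 0, -0.174, 1],
  [0, 0, 0, -0.0635, 0, -0.221, 1],
])

```text
clock: 33.5
ee_pos: [0.5375, 0.2187, 0.2798]
tool_rot: [-0.008, 0.99, 0.001, 0.141]
wrist_force: [0.5, -0.2, -9.2]
width: 0.077
finger_force: 58.6
```

Call:
drive_tool([
  [0, 0, 0, 0, 0, 0, 1],
  [0, 0, 0, 0, -0.03, 0, 1],
  [0, 0, 0, 0, -0.08, 0, 1],
  [0, 0, 0, 0, -0.14, 0, 1],
  [0, 0, 0, 0, -0.2, 0, 1],
])

```text
clock: 34.12
ee_pos: [0.538, 0.1774, 0.2781]
tool_rot: [-0.008, 0.99, 0.001, 0.14]
wrist_force: [-0.4, -0.5, -8.1]
width: 0.082
finger_force: 58.7
```

```bash
python3 - <<'E'
from h import *
from plant import ctrl
o=ctrl.get_obs();R0=Ro.from_quat(o['tool_rot']).as_matrix();B=o['ee_pos']+R0@b;print(o['clock'],'bend',B,o['wrist_force'])
R=toolR(-.051,.315)
T=np.array([.5128,-.0877,.225])
go(o,T+[0,0,.11]-R@b,R)
E
```

```text
34.125 bend [0.56871186 0.17947593 0.34007329] [-0.37508287 -0.4824609  -8.1285481 ]
row [ 0.0123 -0.0219  0.0412  0.2882 -1.3213 -0.0506]
```

Call:
drive_tool([
  [0, 0, 0, 0.02, -0.09, 0, 1],
  [0, 0, 0, 0.05, -0.24, -0.01, 1],
  [0, 0, 0, 0.09, -0.4, -0.02, 1],
  [0, 0, 0, 0.12, -0.55, -0.02, 1],
  [0, 0, 0, 0.144, -0.66, -0.025, 1],
])

```text
clock: 34.75
ee_pos: [0.5104, 0.0438, 0.2752]
tool_rot: [-0.008, 0.99, 0.0, 0.14]
wrist_force: [-0.2, -0.3, -7.2]
width: 0.082
finger_force: 58.7
```

Call:
drive_tool([
  [0.002, -0.004, 0.008, 0.03, -0.15, 0, 1],
  [0.005, -0.009, 0.017, 0.07, -0.32, -0.01, 1],
  [0.008, -0.014, 0.026, 0.11, -0.49, -0.02, 1],
  [0.011, -0.019, 0.035, 0.135, -0.61, -0.02, 1],
  [0.012, -0.022, 0.041, 0.144, -0.66, -0.025, 1],
])

```text
clock: 35.38
ee_pos: [0.4833, -0.0884, 0.2719]
tool_rot: [0.026, 0.987, -0.004, 0.157]
wrist_force: [0.3, 0.1, -7.9]
width: 0.079
finger_force: 58.8
```

Call:
drive_tool([
  [0, 0, 0, 0, 0, 0, 1],
  [0, 0, 0, 0, 0, 0, 1],
])

```text
clock: 35.62
ee_pos: [0.4845, -0.0855, 0.2721]
tool_rot: [0.024, 0.987, -0.003, 0.157]
wrist_force: [-0.2, 0.6, -7.8]
width: 0.084
finger_force: 58.7
```

```bash
python3 - <<'E'
from h import *
from plant import ctrl
o=ctrl.get_obs();R0=Ro.from_quat(o['tool_rot']).as_matrix();B=o['ee_pos']+R0@b;print(o['clock'],'bend',B,o['wrist_force'],o['q'])
R=toolR(-.051,.315)
T=np.array([.5128,-.0877,.205])
go(o,T-R@b,R); print(R0.T@[0,0,-1]/200)
E
```

```text
35.625 bend [ 0.51309242 -0.08547312  0.33505533] [-0.23479228  0.64660954 -7.75946688] [-0.30570058 -0.48480652  1.62539182  0.08076527  1.69522938 -1.80502709]
row [ 1.200e-03  3.000e-04  1.000e-03  2.027e-01 -1.220e-02  6.178e-01]
[ 1.55095544e-03 -6.84817060e-06  4.75336621e-03]
```

Call:
drive_tool([
  [0, 0, 0, 0.013, -0.002, 0.04, 1],
  [0, 0, 0, 0.04, -0.004, 0.12, 1],
  [0, 0, 0, 0.072, -0.006, 0.22, 1],
  [0, 0, 0, 0.105, -0.008, 0.32, 1],
  [0, 0, 0, 0.134, -0.01, 0.41, 1],
])

```text
clock: 36.25
ee_pos: [0.484, -0.0874, 0.1838]
tool_rot: [0.024, 0.987, -0.003, 0.156]
wrist_force: [0.1, -0.4, -7.9]
width: 0.083
finger_force: 58.7
```

Call:
drive_tool([
  [0, 0, 0, 0.026, 0, 0.08, 1],
  [0, 0, 0, 0.046, -0.001, 0.14, 1],
  [0, 0, 0, 0.06, -0.002, 0.185, 1],
  [0, 0, 0, 0.068, -0.002, 0.208, 1],
  [0, 0, 0, 0.068, -0.002, 0.208, 1],
])

```text
clock: 36.88
ee_pos: [0.4842, -0.0886, 0.1419]
tool_rot: [0.025, 0.987, -0.004, 0.157]
wrist_force: [-0.5, -0.2, -8.0]
width: 0.084
finger_force: 58.7
```

Call:
drive_tool([
  [0, 0, 0, 0.003, 0, 0.0095, 1],
  [0, 0, 0, 0.006, 0, 0.019, 1],
  [0, 0, 0, 0.0078, 0, 0.0238, 1],
  [0, 0, 0, 0.0078, 0, 0.0238, 1],
])

```text
clock: 37.38
ee_pos: [0.4842, -0.0886, 0.1368]
tool_rot: [0.025, 0.987, -0.004, 0.157]
wrist_force: [-0.2, -0.1, -8.6]
width: 0.078
finger_force: 58.7
```

```bash
python3 - <<'E'
from h import *
from plant import ctrl
o=ctrl.get_obs();R0=Ro.from_quat(o['tool_rot']).as_matrix();B=o['ee_pos']+R0@b;print(o['clock'],'bend',B,o['wrist_force'],o['torque'])
E
```

```text
37.375 bend [ 0.51279416 -0.08857018  0.19978903] [-0.15345278 -0.1234262  -8.5847194 ] [0.14527666 0.92033915 0.00117752]
```

Now 1 to 2 mm steps down until contact.

Call:
drive_tool([
  [0, 0, 0, 0.0031, 0, 0.0095, 1],
  [0, 0, 0, 0.0031, 0, 0.0095, 1],
])

```text
clock: 37.62
ee_pos: [0.4842, -0.0886, 0.1349]
tool_rot: [0.025, 0.987, -0.004, 0.157]
wrist_force: [0.1, 0.2, -8.3]
width: 0.08
finger_force: 58.7
```

Call:
drive_tool([
  [0, 0, 0, 0.0031, 0, 0.0095, 1],
  [0, 0, 0, 0.0031, 0, 0.0095, 1],
])

```text
clock: 37.88
ee_pos: [0.4844, -0.089, 0.134]
tool_rot: [0.025, 0.987, -0.004, 0.158]
wrist_force: [-4.7, -1.6, -1.5]
width: 0.084
finger_force: 59.3
```

Call:
drive_tool([
  [0, 0, 0, 0.0031, 0, 0.0095, 1],
  [0, 0, 0, 0.0031, 0, 0.0095, 1],
])

```text
clock: 38.12
ee_pos: [0.4846, -0.0896, 0.1339]
tool_rot: [0.025, 0.987, -0.005, 0.159]
wrist_force: [-8.3, -3.4, 5.8]
width: 0.081
finger_force: 60.3
```

Call:
drive_tool([
  [0, 0, 0, 0.003, 0, -0.006, 1],
  [0, 0, 0, 0.003, 0, -0.006, 1],
])

```text
clock: 38.38
ee_pos: [0.4843, -0.0891, 0.1339]
tool_rot: [0.025, 0.987, -0.004, 0.159]
wrist_force: [-2.2, -2.3, 4.3]
width: 0.079
finger_force: 59.6
```

Settled and lightly pressed. I'll release, then withdraw straight back along the tool axis.

Call:
drive_tool([
  [0, 0, 0, 0, 0, 0, 0.7],
  [0, 0, 0, 0, 0, 0, 0.3],
  [0, 0, 0, 0, 0, 0, 0],
  [0, 0, 0, 0, 0, 0, -0.2],
  [0, 0, 0, 0, 0, 0, -0.2],
])

```text
clock: 39.0
ee_pos: [0.4833, -0.0882, 0.1319]
tool_rot: [0.025, 0.987, -0.003, 0.157]
wrist_force: [0.2, -0.2, 0.2]
width: 0.6
finger_force: 0.0
```

Call:
drive_tool([
  [0, 0, 0, 0, 0, -0.1, -0.2],
  [0, 0, 0, 0, 0, -0.3, -0.2],
  [0, 0, 0, 0, 0, -0.5, -0.2],
  [0, 0, 0, 0, 0, -0.6, -0.2],
])

```text
clock: 39.5
ee_pos: [0.4463, -0.0868, 0.2488]
tool_rot: [0.025, 0.987, -0.004, 0.159]
wrist_force: [0.4, -0.2, 0.1]
width: 0.598
finger_force: 0.0
```

```bash
python3 - <<'E'
from plant import ctrl
o=ctrl.get_obs();print(o['clock'],o['ee_pos'],o['wrist_force'],o['width'])
E
```

```text
39.5 [ 0.44625874 -0.08677509  0.24876263] [ 0.44268404 -0.22594318  0.12527855] 0.5977024286032327
```

Call:
drive_tool([
  [0, 0, 0, 0, 0, -0.05, -0.2],
  [0, 0, 0, 0, 0, -0.05, -0.2],
  [0, 0, 0, 0, 0, -0.05, -0.2],
  [0, 0, 0, 0, 0, -0.05, -0.2],
  [0, 0, 0, 0, 0, -0.05, -0.2],
])

```text
clock: 40.12
ee_pos: [0.4429, -0.0866, 0.2547]
tool_rot: [0.025, 0.987, -0.003, 0.156]
wrist_force: [1.1, 0.5, -0.7]
width: 0.605
finger_force: 0.0
```

```bash
python3 -c "
from plant import ctrl
print(ctrl.finish_job())"
```

```text
the job is handed in; nothing more can be done
None
```

I weighed the caddy (about 0.8 kg), lifted it off the hook, set it down on the board and handed the job in at about 40 s; no verdict came back. The final placing and the emptied scale went by pose and force alone, because the camera calls had run out, and while seating the handle I briefly pushed the hook sideways with about 16 N, roughly 17 N in total by my estimate, against the 18 N limit.

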